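Charge the casting crucible with alloy ingots

TASK

Using the blue-handled scoop and never your fingers, move at least four of the six alloy ingots from the green pan into the hopper; only when they all lie in the hopper together, push its red plunger fully in so that the charge drops into the white crucible below, and let the plunger spring back out. Finish with the scoop standing upright on the worktop, every ingot either in the crucible or still in the pan, and the cast, the bottle and the small dish left where they are.

Things in the scene. Friction and masses are not known exactly. Their poses are not given: they have to be found in the camera images.
- scoop: Scoop, steel bowl open at the front, blue handle, 0.15 kg, stands by itself. Origin: centre of the bowl's underside; x to the nose, z up. Bowl x -36.5 to 34, 84 mm wide; floor 2.5 mm thick, 0.8 at the nose; back wall 40 mm high, side walls 34 mm falling to the nose. Straight handle 14 mm thick (y), 16 mm deep, from x -36, z 34 to x -85, z 138: it leans 25 degrees back from vertical.
- scoop_grip (a point): Point on the handle's centre line, 37 mm below its end (in the scoop's frame x -69, y 0, z 104.7 mm): a good place to hold, fingers closing along the scoop's y and pointing down along the handle. Axes as the scoop's.
- scoop_nose (a point): Middle of the bowl's front edge, on the underside (scoop frame x 34, y 0, z 0 mm).
- pan: Green open case pan, fixed to the worktop. Origin: centre of its underside; y along its length, x across, z up. Inside 132 mm (x) by 200 mm (y), floor 2 mm above the worktop, walls upright, 7 mm thick, 60 mm high. The +y end lies away from the robot; the ingots start in that half.
- ingot_0: Steel-grey alloy ingot, button-shaped: 14 mm diameter, 11 mm high, edges rounded 3.5 mm, 14 g, slippery (friction about 0.2). Origin: centre of its underside as built.
- ingot_1: Steel-grey alloy ingot, button-shaped: 14 mm diameter, 11 mm high, edges rounded 3.5 mm, 14 g, slippery (friction about 0.2). Origin: centre of its underside as built.
- ingot_2: Steel-grey alloy ingot, button-shaped: 14 mm diameter, 11 mm high, edges rounded 3.5 mm, 14 g, slippery (friction about 0.2). Origin: centre of its underside as built.
- ingot_3: Steel-grey alloy ingot, button-shaped: 14 mm diameter, 11 mm high, edges rounded 3.5 mm, 14 g, slippery (friction about 0.2). Origin: centre of its underside as built.
- ingot_4: Steel-grey alloy ingot, button-shaped: 14 mm diameter, 11 mm high, edges rounded 3.5 mm, 14 g, slippery (friction about 0.2). Origin: centre of its underside as built.
- ingot_5: Steel-grey alloy ingot, button-shaped: 14 mm diameter, 11 mm high, edges rounded 3.5 mm, 14 g, slippery (friction about 0.2). Origin: centre of its underside as built.
- hopper: Charging station, fixed: grey base 136 x 150 mm, four posts, aluminium funnel over a crucible. Origin: centre of the base's underside; x is the direction in which the plunger is pushed, z up. Funnel mouth inside 112 mm (x) by 132 mm (y), rim top z 118 mm, narrowing to a throat 48 (x) by 60 mm (y) from z 75 down; the throat's floor is the sliding shutter, top at z 51 mm.
- hopper_mouth (a point): Centre of the funnel's mouth, at rim height (118 mm above the worktop). Axes as the hopper's.
- crucible (a point): Centre of the inner floor of the white crucible fixed under the shutter (12 mm above the worktop); inside about 64 mm wide at the floor, 80 mm at its rim 44 mm above the worktop.
- throat (a point): Centre of the throat's upper edge, 75 mm above the worktop (24 mm above the shutter on which the ingots come to lie).
- shutter (a joint): Travel of the plunger with the shutter plate, m: 0 = out, hopper closed; 0.057 = fully in, the plate's opening stands under the throat and the ingots drop. A spring pushes it back out: 4 N at the start, 9 N fully in.
- plunger (a point): Centre of the face of the red plunger's push disc (32 mm diameter, 10 mm thick, 49.5 mm above the worktop, 135 mm from the hopper's origin on its -x side when out). Moves with the plunger; is pushed along the hopper's +x, level. Even fully in it stays 17 mm outside the funnel's rim.
- cast: Bystander: white plaster dental cast, 56 x 58 x 32 mm, loose. Origin: centre of its underside.
- red_bottle: Bystander: white bottle with a red cap, 47 mm diameter, 100 mm high, loose. Origin: centre of its underside.
- dish: Bystander: small green glass dish, 35 mm diameter, 24 mm high, loose. Origin: centre of its underside.

How it is judged:
By the outcome, as a careful person would: the job done as asked, in the order asked, and still so for the second after the job is handed in, with the robot touching nothing.
It also fails if it takes over 70 s, if anything falls off the work surface, if the arm or the gripper's body presses on something with over 40 N, if the wrist force passes 120 N, or if a joint passes its speed limit or range.

ROBOT

A 6-joint arm with a two-finger parallel gripper is mounted at the origin on a cart in front of the work surface, level with it; the furniture and walls round the work are solid. World frame = base frame: x ahead of the robot, y to its left, z up, the work surface at z = 0. Lengths are in m, angles in rad, forces in N, time in s.
With the tool pointing down it reaches from about 0.375 to 0.9 m from the base axis. Payload 3.1 kg.
Tool frame: the origin (TCP) lies at the very end of the fingers, on their centre line; the grasp point (between the pads) lies 19 mm behind it; z points along the fingers, y is the line along which they close (so a half turn about z gives the same grasp; the last joint's range is limited). The gripper opens to 87 mm and grips with 3 to 60 N. Pads are 19 mm wide; open, the fingers measure 117 mm over their backs; the gripper's body (75 mm by 190 mm) begins 51 mm behind the grasp point.
Start: joints at [-1.47, 0.527, 1.433, -0, 1.181, -0.178], TCP at [0.172, -0.601, 0.2] pointing down, gripper open.
Joint ranges: [-3.08, 3.08], [-0.75, 2.2], [0.22, 2.44], [-1.43, 4.57], [0, 2.65], [-2.85, 2.85]. Speed limits (rad/s): [2.79, 2.79, 3.14, 3.14, 3.14, 3.14].

INTERFACE

Orientations are given as a unit quaternion [x, y, z, w].
In Python, from rig import robot gives the robot as it stands. The module is installed in compiled form; this text tells all that it offers.
- The arm moves only by the tool play_rows, never from a script. Its argument "steps" is one flat list of numbers, 5 for each row, row after row: the opening, from -1 (shut) to 1 (fully open), then the shift along the tool's x, y, z as a fraction of full scale, then the turn about the tool's z as a fraction of full scale. In form: [claw, tx, ty, tz, twist, claw, tx, ty, tz, twist, ...]. A call has exactly 10 rows; each row shifts and turns the commanded pose from where the row before left it, along the tool's axes as they then stand; what a row does not reach is not made up. Full scale, the value 1, is 0.03 m for a shift and 0.1 rad for a turn. A row lasts 1/10 s, in which the tool goes at most 50 mm and 8.59 degrees, less where a joint would pass 70% of its speed; a pose out of reach is approached as far as the arm can. A call with a number of a shift or a turn outside -1 to 1 is refused whole. A call with a gripper value outside its range is refused whole. The fingers move at their own pace and stop on an object; "grip_force" is the grip in N (left out, the last holds). Time passes only in rows, so rows that do not move let the fingers close, or fill a call up. It gives the time, the measured TCP pose, the force, the opening and the grip force at its end, in the units of the state.
- robot.get_obs(): the state, without advancing time (a new reading comes with each control period).
- robot.camera(name): name is "scene" or "top" or "wrist"; returns a dict with "image" (400x640x3 uint8, red, green, blue), "mtx" (3x3 intrinsics, pixels), "rvec" (rotation vector, rad) and "tvec" (3), from world to camera coordinates, as OpenCV has them. Camera axes: x right, y down, z forward; pixel columns grow to the right and rows downward; lengths in m; the calibration is good to about 2 mm. The wrist camera is an equidistant fisheye: a pixel r from the principal point sees the ray r / f radians off the axis. A picture is of the moment at which its call begins. There is no depth.
- robot.hand_in(): hands the job in; it is judged then, once.
The state is a dict: "time": time; "q": joint angles; "joint_velocities": joint speeds; "joint_torque": joint torques, N m; "position": TCP position; "tool_rot": TCP orientation; "ft_force": force on the tool from outside, world axes, zero at the start; "moment": the same for the moment, N m; "grip_width": finger opening in m; "grip_force": force on a finger pad.
Only numpy, scipy, OpenCV 4.12 (cv2) and the standard library are available. Lean on these libraries where they do the work, as an engineer would, in place of code of your own. Each camera call takes 0.05 s, during which the arm holds its last target. There are 200 camera calls.

## Working session

There is one attempt and no reset: what is moved stays moved. The work goes in short steps, Python scripts to look and compute and a tool call to move; the robot and the scene stay as the last step left them, time stands still between calls to the robot, and variables do not carry over. Pictures are saved under pics/ and viewed, at most 10 in all, crops included, and the job is handed in when it is done.

Besides the shell and the picture viewer there is one more tool, called in YAML: its name, and indented under it one key for each argument. play_rows: Moves the arm, as the interface text tells. Shift numbers are shares of 0.03 m and turn numbers shares of 0.1 rad, none past 1 either way. Its arguments: {"type":"object","properties":{"steps":{"type":"array"},"grip_force":{"type":"number"}},"required":["steps"]}

```bash
mkdir -p pics; python3 - <<'E'
from rig import robot
import cv2,numpy as np
o=robot.get_obs();print({k:np.round(v,3).tolist() for k,v in o.items()})
for n in("scene","top"):
    c=robot.camera(n);cv2.imwrite(f"pics/{n}0.png",c["image"][:,:,::-1]);np.savez(f"{n}0.npz",**c)
    print(n,c["mtx"].tolist(),c["rvec"],c["tvec"])
E
```

```text
{'time': 0.0, 'q': [-1.471, 0.528, 1.434, -0.0, 1.181, -0.179], 'joint_velocities': [0.002, -0.0, 0.002, -0.0, 0.001, 0.001], 'joint_torque': [-0.001, -44.005, -17.659, 0.063, 0.058, -0.0], 'position': [0.172, -0.6, 0.199], 'tool_rot': [0.99, 0.139, 0.0, -0.001], 'ft_force': [-0.457, 0.544, -0.17], 'moment': [-0.012, 0.011, 0.061], 'grip_force': 0.0, 'grip_width': 0.087}
scene [[502.0641905111936, 0.0, 318.01842298684596], [0.0, 502.0641905111936, 197.05244030688297], [0.0, 0.0, 1.0]] [ 1.86519497 -0.84800024  0.51743142] [-0.30753847  0.28027344  0.68705913]
top [[436.2875610821294, 0.0, 317.72336963435924], [0.0, 436.2875610821294, 201.6169433300304], [0.0, 0.0, 1.0]] [ 2.11953367 -2.10808305  0.19534527] [0.05015119 0.54946735 1.05532003]
```

View pics/top0.png

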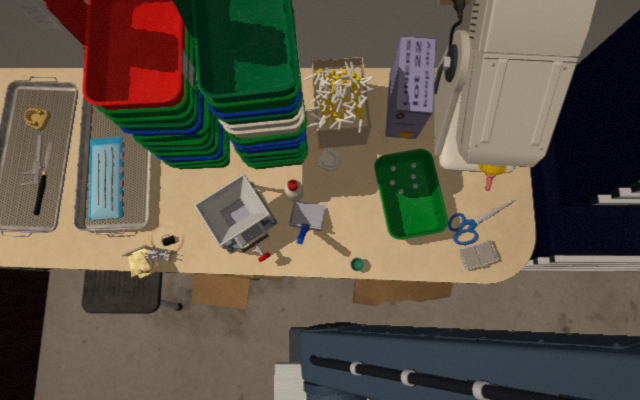

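View pics/scene0.png

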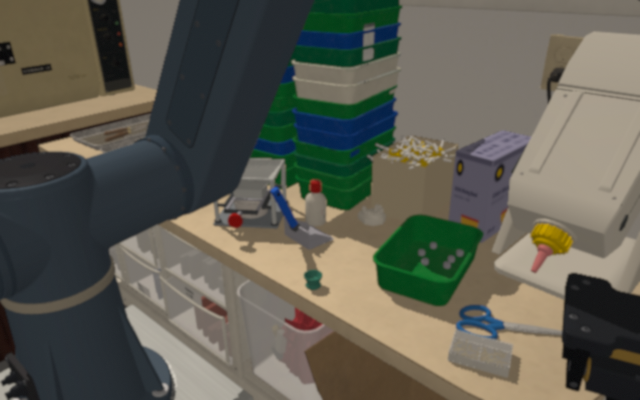

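The top view shows the pan at about (411,195) with the ingots near (390–416,167–190), the scoop bowl at (308,215) with its handle end at (302,238), and the hopper at (237,214). The plunger is at (264,257), the bottle at (293,189), the dish at (357,265) and the cast at (330,158). In the scene view the plunger is at (235,220) and the handle runs from (275,190) to (297,228).

I'll zoom in next so I can pick points.

```bash
cat > h.py <<'E'
import numpy as np,cv2
def load(n): return dict(np.load(n))
def ray(c,u,v):
    R=cv2.Rodrigues(c["rvec"])[0];o=-R.T@c["tvec"].ravel()
    d=R.T@np.linalg.inv(c["mtx"])@np.array([u,v,1.]);return o,d
def bp(c,u,v,z):
    o,d=ray(c,u,v);return o+d*(z-o[2])/d[2]
def pr(c,P): return cv2.projectPoints(np.array(P,float).reshape(-1,1,3),c["rvec"],c["tvec"],c["mtx"],None)[0].reshape(-1,2)
E
python3 - <<'E'
from h import *
c=load("top0.npz")
im=c["image"][140:280,190:460,::-1]
# grid 2.95x
cv2.imwrite("pics/topcrop.png",cv2.resize(im,(270*29//10,140*29//10),interpolation=cv2.INTER_CUBIC))
for p in [(411,195),(308,215),(237,214),(264,257)]: print(p,bp(c,*p,0).round(3))
E
```

```text
(411, 195) [ 0.579 -0.195  0.   ]
(308, 215) [0.524 0.079 0.   ]
(237, 214) [0.525 0.268 0.   ]
(264, 257) [0.412 0.193 0.   ]
```

View pics/topcrop.png

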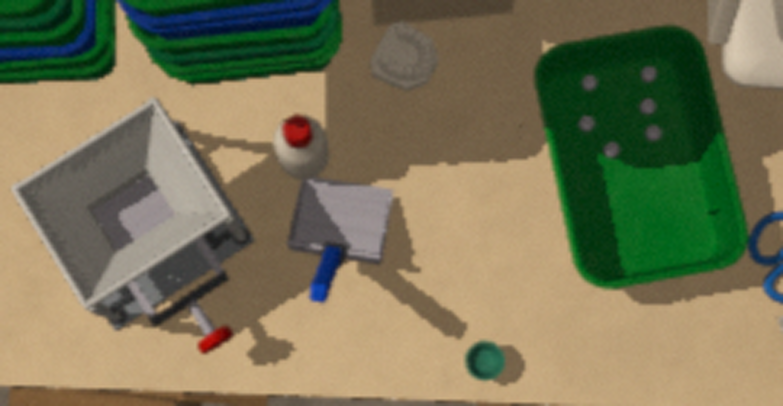

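The crop shows these points:
- **Hopper rim corners:** (155,100), (233,215), (90,305) and (14,188).
- **Plunger disc:** (214,339).
- **Scoop:** nose corners at (304,180) and (393,187), handle end at (318,296).
- **Pan:** the outer rim is clearly visible.
- **Ingots:** (590,82), (649,73), (587,123), (648,106), (653,132) and (611,149).

```bash
cat > fit.py <<'E'
from h import *
from scipy.optimize import least_squares
c=load("top0.npz"); s=load("scene0.npz")
full=lambda p:(np.array(p)+.5)/2.9-.5+[190,140]
def fit(name,model,pix,x0,extra=None):
    def T(x): 
        C,S=np.cos(x[2]),np.sin(x[2]);m=np.array(model,float)
        return np.c_[x[0]+C*m[:,0]-S*m[:,1],x[1]+S*m[:,0]+C*m[:,1],m[:,2]]
    P=np.array([full(p) for p in pix])
    def f(x): return (pr(c,T(x))-P).ravel()
    r=least_squares(f,x0);print(name,r.x.round(4),np.degrees(r.x[2]).round(1),"res",f(r.x).round(1));return r.x
# hopper local x = push dir
a,b=.059,.069
H=fit("hopper",[(a,b,.118),(a,-b,.118),(-a,-b,.118),(-a,b,.118),(-.135,0,.0495)],[(14,188),(155,100),(233,215),(90,305),(214,339)][:0] or [(14,188),(155,100),(233,215),(90,305),(210,341)],[.5,.25,.5])
S=fit("scoop",[(.034,.042,0),(.034,-.042,0),(-.0885,0,.138),(-.0365,-.042,.04),(-.0365,.042,.04)],[(304,180),(393,187),(318,297),(383,261),(290,247)],[.52,.08,0])
# pan: edges -> corner by intersection
def X(p,q,r,t):
    L=np.cross(np.cross([*p,1],[*q,1]),np.cross([*r,1],[*t,1]));return L[:2]/L[2]
l=((537,75),(580,270));rr=((700,45),(747,240));t=((560,38),(680,27));bo=((600,288),(735,264))
P=fit("pan",[(-.073,.107,.06),(.073,.107,.06),(-.073,-.107,.06),(.073,-.107,.06)],[X(*l,*t),X(*rr,*t),X(*l,*bo),X(*rr,*bo)],[.58,-.2,-1.5])
for p in [(590,82),(649,73),(587,123),(648,106),(653,132),(611,149)]:
    w=bp(c,*full(p),.012)[:2];d=w-P[:2];C,Sn=np.cos(P[2]),np.sin(P[2]);print("ingot",w.round(3),"pan",(d@[C,Sn]).round(3),(d@[-Sn,C]).round(3))
for n,p,z in [("dish",(485,360),.02),("bottle",(297,131),.1),("cast",(403,55),.03)]:print(n,bp(c,*full(p),z).round(3))
print("scene check plunger",pr(s,[[H[0]-.135*np.cos(H[2]),H[1]-.135*np.sin(H[2]),.0495]]),"handle end",pr(s,[[S[0]-.085*np.cos(S[2]),S[1]-.085*np.sin(S[2]),.138]]))
g=np.array([-.069,0]);print("grip",S[0]-.069*np.cos(S[2]),S[1]-.069*np.sin(S[2]),.1047)
E
python3 fit.py
```

```text
hopper [0.5183 0.2584 0.5799] 33.2 res [-0.2 -0.7  0.4 -0.7 -1.  -0.1 -1.6  0.3  2.6  1.1]
scoop [ 0.5227  0.0796 -0.1387] -7.9 res [-0.3 -1.1  0.2  0.9  0.9  1.  -0.2 -0.6 -0.7 -0.4]
pan [ 0.5733 -0.1816 -1.3961] -80.0 res [ 1.7  3.2  0.  -0.8 -0.7 -1.3 -0.9 -0.9]
ingot [ 0.65  -0.148] pan -0.02 0.082
ingot [ 0.659 -0.202] pan 0.035 0.081
ingot [ 0.611 -0.144] pan -0.031 0.044
ingot [ 0.628 -0.2  ] pan 0.028 0.05
ingot [ 0.603 -0.204] pan 0.027 0.025
ingot [ 0.587 -0.165] pan -0.014 0.016
dish [ 0.395 -0.047  0.02 ]
bottle [0.582 0.116 0.1  ]
cast [0.67  0.025 0.03 ]
scene check plunger [[233.61786112 222.21432184]] handle end [[273.67041061 190.38320719]]
grip 0.45434754492312746 0.08917623801238775 0.1047
```

play_rows:
  steps: [1, 1, -0.95, 0, 0, 1, 1, -0.95, 0, 0, 1, 1, -0.95, 0, 0, 1, 1, -0.95, 0, 0, 1, 1, -0.95, 0, 0, 1, 1, -0.95, 0, 0, 1, 1, -0.95, 0, 0, 1, 1, -0.95, 0, 0, 1, 1, -0.95, 0, 0, 1, 1, -0.95, 0, 0]
  grip_force: 60

```text
time: 1.1
position: [0.3824, -0.2426, 0.1999]
tool_rot: [0.99, 0.139, -0.0, -0.0]
ft_force: [0.8, 0.1, -0.8]
grip_width: 0.0867
grip_force: 0.0
```

play_rows:
  steps: [1, 0.5, -1, 0, 0, 1, 0.5, -1, 0, 0, 1, 0.5, -1, 0, 0, 1, 0.5, -1, 0, 0, 1, 0.5, -1, 0, 0, 1, 0.5, -1, 0, 0, 1, 0, 0, 0, 1, 1, 0, 0, 0, 1, 1, 0, 0, 0, 1, 1, 0, 0, 0, 1]

```text
time: 2.1
position: [0.4187, -0.0461, 0.1999]
tool_rot: [0.998, -0.062, -0.0, -0.0]
ft_force: [-0.5, 0.3, 0.2]
grip_width: 0.087
grip_force: 0.0
```

play_rows:
  steps: [1, 0.12, -0.92, 0, 0.15, 1, 0.12, -0.92, 0, 0, 1, 0.12, -0.92, 0, 0, 1, 0.12, -0.92, 0, 0, 1, 0.12, -0.92, 0, 0, 1, 0, 0, 0.8, 0, 1, 0, 0, 0.8, 0, 1, 0, 0, 0.8, 0, 1, 0, 0, 0.8, 0, 1, 0, 0, 0.6, 0]

```text
time: 3.1
position: [0.4544, 0.088, 0.0846]
tool_rot: [0.998, -0.068, -0.001, 0.0]
ft_force: [0.0, 0.3, 0.9]
grip_width: 0.0868
grip_force: 0.0
```

```bash
python3 - <<'E'
from rig import robot
import cv2,numpy as np
o=robot.get_obs();print(o["position"],o["ft_force"])
a=[robot.camera(n) for n in("wrist","top")]
np.savez("top1.npz",**a[1])
im=np.hstack([cv2.resize(a[0]["image"],(480,300)),cv2.resize(a[1]["image"][180:280,250:350],(300,300),interpolation=cv2.INTER_CUBIC)])
cv2.imwrite("pics/g1.png",im[:,:,::-1])
E
```

```text
[0.45435669 0.08802116 0.08459455] [0.02303322 0.26228208 0.92368791]
```

View pics/g1.png

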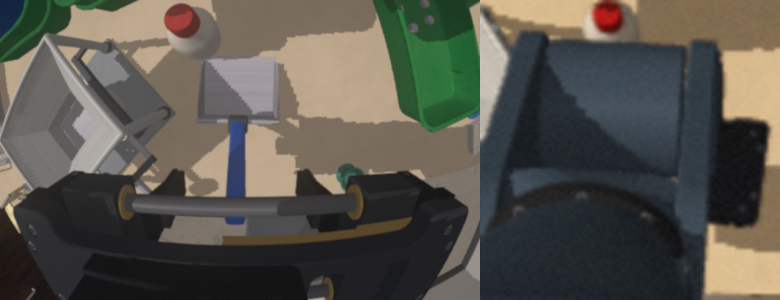

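The wrist view shows the blue handle at (237,170), centred between the open fingers at (170,190) and (310,185). The bowl is ahead of it and nothing is in the way. I'll close the fingers and refit the pan from its colour outline.

play_rows:
  steps: [-1, 0, 0, 0, 0, -1, 0, 0, 0, 0, -1, 0, 0, 0, 0, -1, 0, 0, 0, 0, -1, 0, 0, 0, 0, -1, 0, 0, 0, 0, -1, 0, 0, -0.3, 0, -1, 0, 0, -0.8, 0, -1, 0, 0, -1, 0, -1, 0, 0, -0.8, 0]
  grip_force: 60

```text
time: 4.2
position: [0.4554, 0.0879, 0.1749]
tool_rot: [0.998, -0.068, 0.001, -0.0]
ft_force: [0.2, -0.0, -0.2]
grip_width: 0.0152
grip_force: 0.0
```

```bash
cat > pan.py <<'E'
from h import *
from scipy.optimize import minimize
cs=[load("top0.npz"),load("scene0.npz")];boxes=[(365,140,455,248),(368,205,490,312)]
ms=[]
for c,(a,b,e,d) in zip(cs,boxes):
    hsv=cv2.cvtColor(c["image"],cv2.COLOR_RGB2HSV)
    m=((hsv[...,0]>45)&(hsv[...,0]<80)&(hsv[...,1]>130)).astype(np.uint8)
    k=np.zeros_like(m);k[b:d,a:e]=m[b:d,a:e]
    n,l,st,_=cv2.connectedComponentsWithStats(k);i=1+st[1:,4].argmax();k=(l==i).astype(np.uint8)
    h=cv2.convexHull(np.argwhere(k)[:,::-1].astype(np.int32));o=np.zeros_like(m);cv2.fillPoly(o,[h],1);ms.append(o);print(st[i])
def outline(x,z):
    r=.025;t=np.linspace(0,np.pi/2,8);P=[]
    for i,(sx,sy) in enumerate([(1,1),(-1,1),(-1,-1),(1,-1)]):
        for q in t+i*np.pi/2:P.append((sx*(.073-r)+r*np.cos(q),sy*(.107-r)+r*np.sin(q)))
    P=np.array(P);C,S=np.cos(x[2]),np.sin(x[2])
    return np.c_[x[0]+C*P[:,0]-S*P[:,1],x[1]+S*P[:,0]+C*P[:,1],np.full(len(P),z)]
def cost(x,w=(1,1)):
    s=0
    for c,m,wt in zip(cs,ms,w):
        p=pr(c,np.r_[outline(x,.06),outline(x,0)]).astype(np.float32)
        o=np.zeros_like(m);cv2.fillPoly(o,[np.round(cv2.convexHull(p)*16).astype(np.int32)],1,cv2.LINE_8,4);s+=wt*(o!=m).sum()
    return s
for w in((1,1),(1,0),(0,1)):
    r=minimize(cost,[.573,-.182,-1.396],args=(w,),method="Nelder-Mead",options=dict(initial_simplex=[[.573,-.182,-1.396],[.585,-.182,-1.396],[.573,-.17,-1.396],[.573,-.182,-1.33]]));print(w,r.x.round(4),np.degrees(r.x[2]),r.fun,[m.sum() for m in ms])
E
python3 pan.py
```

```text
[ 375  149   73   90 4795]
[ 374  216  108   89 6171]
(1, 1) [ 0.5744 -0.1818 -1.3774] -78.91988347397789 1234.0 [np.uint64(5083), np.uint64(6739)]
(1, 0) [ 0.5736 -0.1847 -1.3615] -78.00551806739692 175.0 [np.uint64(5083), np.uint64(6739)]
(0, 1) [ 0.5871 -0.1718 -1.4004] -80.23842691322922 626.0 [np.uint64(5083), np.uint64(6739)]
```

Grip force reads 0 and the wrist feels no load, so I need to check that the scoop was picked up.

```bash
python3 - <<'E'
from rig import robot
import cv2,numpy as np
o=robot.get_obs();print(o["position"],o["ft_force"],o["grip_force"],o["grip_width"],o["moment"])
a=[robot.camera(n) for n in("wrist","scene")]
im=np.hstack([cv2.resize(a[0]["image"],(480,300)),cv2.resize(a[1]["image"][130:280,200:350],(300,300),interpolation=cv2.INTER_CUBIC)])
cv2.imwrite("pics/g2.png",im[:,:,::-1])
E
```

```text
[0.45538323 0.0879454  0.1749003 ] [ 0.181972   -0.04321262 -0.1963258 ] 0.0 0.015175069939004653 [0.0728873  0.00472252 0.00812052]
```

View pics/g2.png

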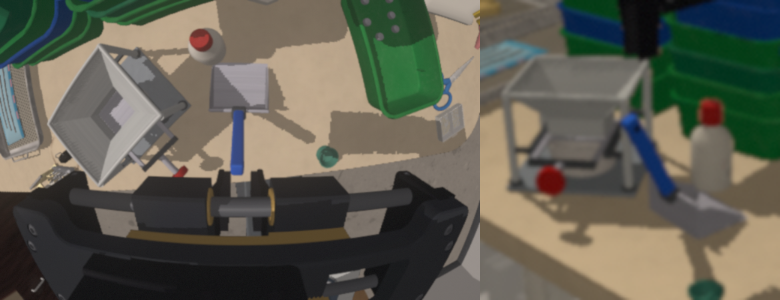

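The fingers were still closing when I lifted (15.2 mm open against a 14 mm handle), so the scoop is still standing untouched. I'll regrasp and wait longer.

play_rows:
  steps: [0, 0, 0, 0, 0, 0, 0, 0, 0, 0, 0, 0, 0, 0.4, 0, 0, 0, 0, 0.9, 0, 0, 0, 0, 0.9, 0, 0, 0, 0, 0.8, 0, -1, 0, 0, 0, 0, -1, 0, 0, 0, 0, -1, 0, 0, 0, 0, -1, 0, 0, 0, 0]
  grip_force: 60

```text
time: 5.3
position: [0.456, 0.0879, 0.084]
tool_rot: [0.998, -0.068, 0.001, -0.0]
ft_force: [-0.2, 0.1, -0.3]
grip_width: 0.0192
grip_force: 0.1
```

play_rows:
  steps: [-1, 0, 0, 0, 0, -1, 0, 0, 0, 0, -1, 0, 0, 0, 0, -1, 0, 0, -0.2, 0, -1, 0, 0, -0.5, 0, -1, 0, 0, -0.8, 0, -1, 0, 0, -0.8, 0, -1, 0, 0, -0.8, 0, -1, 0, 0, -0.8, 0, -1, 0, 0, -0.5, 0]

```text
time: 6.3
position: [0.4555, 0.0878, 0.2169]
tool_rot: [0.998, -0.068, 0.001, 0.0]
ft_force: [0.3, 0.2, -1.0]
grip_width: 0.0133
grip_force: 60.0
```

play_rows:
  steps: [-1, 0.1, 0.6, 0, 0, -1, 0.2, 1, 0, 0, -1, 0.2, 1, 0, 0, -1, 0.2, 1, 0, 0, -1, 0.2, 1, 0, 0, -1, 0.2, 1, 0, 0, -1, 0.2, 1, 0, 0, -1, 0.2, 1, 0, 0, -1, 0.2, 1, 0, 0, -1, 0.2, 0.8, 0, 0]

```text
time: 7.3
position: [0.4728, -0.2008, 0.215]
tool_rot: [0.998, -0.068, -0.0, 0.0]
ft_force: [0.5, 0.9, -1.3]
grip_width: 0.0135
grip_force: 60.0
```

play_rows:
  steps: [-1, 0, 0.2, 0, -0.5, -1, 0, 0, 0, -0.5, -1, 0, 0, 0, -0.5, -1, 0, 0, 0, -0.5, -1, 0, 0, 0, -0.5, -1, 0, 0, 0, -0.5, -1, 0, 0, 0, -0.3, -1, 0, 0, 0, 0, -1, 0, 0, 0, 0, -1, 0, 0, 0, 0]

```text
time: 8.3
position: [0.4725, -0.2051, 0.215]
tool_rot: [0.995, 0.097, -0.0, -0.0]
ft_force: [-0.0, 0.5, -1.9]
grip_width: 0.0135
grip_force: 60.0
```

```bash
python3 - <<'E'
from rig import robot
import cv2,numpy as np
o=robot.get_obs();print(o["position"],o["tool_rot"],o["ft_force"],o["moment"])
a=[robot.camera(n) for n in("wrist","scene")]
np.savez("w2.npz",**a[0]);np.savez("s2.npz",**a[1])
im=np.hstack([cv2.resize(a[0]["image"][:,100:540],(418,380)),cv2.resize(a[1]["image"][140:330,300:490],(380,380),interpolation=cv2.INTER_CUBIC)])
cv2.imwrite("pics/g3.png",im[:,:,::-1])
E
```

```text
[ 0.47245865 -0.20510277  0.21501935] [ 9.95328089e-01  9.65504382e-02 -8.16864617e-05 -3.93539454e-05] [-0.02306437  0.54878821 -1.89006214] [ 0.03623575  0.00698391 -0.01630246]
```

View pics/g3.png

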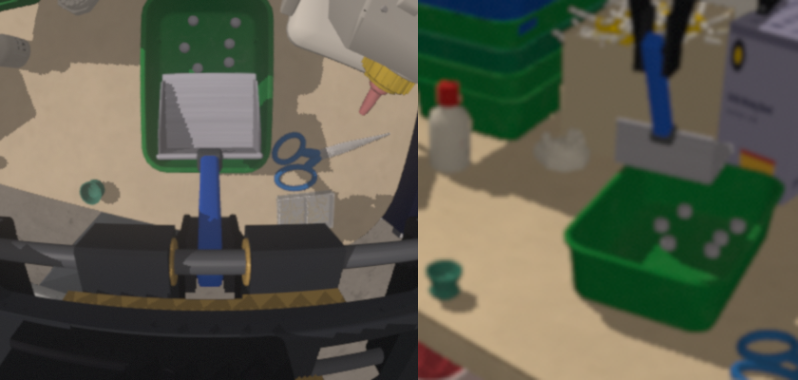

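The scoop is held level and centred over the pan. In the wrist crop the nose corners are at (164,75) and (256,75), and the ingots are at (193,20), (235,22), (184,47), (230,43), (229,62) and (197,69). I'll check the pitch and the positions numerically.

```bash
python3 - <<'E'
from h import *
s=load("s2.npz");w=load("w2.npz");psi=2*np.arctan2(.09655,.99533);T=np.array([.4725,-.2051,.215])
hd=np.array([np.cos(psi),np.sin(psi),0]);lf=np.array([-np.sin(psi),np.cos(psi),0]);print(np.degrees(psi))
g=T+[0,0,.0207] # grip point
for pitch in(0,4,8):
    c,sn=np.cos(np.radians(pitch)),np.sin(np.radians(pitch))
    def P(x,y,z):
        dx,dz=x+.068,z-.1047; return g+hd*(c*dx+sn*dz)+lf*y+np.array([0,0,-sn*dx+c*dz])
    q=pr(s,[P(-.0365,.042,.04),P(-.0365,-.042,.04),P(-.0365,.042,0),P(-.0365,-.042,0),P(-.085,0,.138)])
    print("nose-down",pitch,((q-[300,140])*2+[418,0]).round(0).tolist())
def wb(u,v,z):
    R=cv2.Rodrigues(w["rvec"])[0];o=-R.T@w["tvec"].ravel();K=w["mtx"]
    a=np.array([(u-K[0,2])/K[0,0],(v-K[1,2])/K[1,1]]);r=np.hypot(*a);d=R.T@np.array([*(a/r*np.sin(r)),np.cos(r)])
    return o+d*(z-o[2])/d[2]
def show(n,u,v,z):
    p=wb(u*440/418+100,v*400/380,z);d=p-T;print(n,p.round(3),"fwd",(d@hd).round(4),"left",(d@lf).round(4))
show("noseL",164,75,.131);show("noseR",256,75,.131);show("backL",157,157,.171);show("backR",261,157,.171)
for p in[(193,20),(235,22),(184,47),(230,43),(229,62),(197,69)]:show("ing",*p,.012)
show("panL outer",141,60,.06);show("panR outer",274,60,.06);show("panL nr",141,140,.06);show("panR nr",274,150,.06);show("near rim outer",208,171,.06)
E
```

```text
11.08105620666685
nose-down 0 [[616.0, 122.0], [713.0, 143.0], [613.0, 163.0], [708.0, 186.0], [650.0, 40.0]]
nose-down 4 [[613.0, 126.0], [711.0, 148.0], [610.0, 169.0], [705.0, 192.0], [651.0, 37.0]]
nose-down 8 [[611.0, 130.0], [709.0, 152.0], [606.0, 174.0], [702.0, 198.0], [653.0, 35.0]]
noseL [ 0.563 -0.145  0.131] fwd 0.1005 left 0.0413
noseR [ 0.579 -0.227  0.131] fwd 0.1004 left -0.0418
backL [ 0.496 -0.157  0.171] fwd 0.0321 left 0.0423
backR [ 0.512 -0.239  0.171] fwd 0.0319 left -0.0408
ing [ 0.65  -0.148  0.012] fwd 0.1855 left 0.0216
ing [ 0.658 -0.202  0.012] fwd 0.1828 left -0.0331
ing [ 0.612 -0.144  0.012] fwd 0.1482 left 0.0332
ing [ 0.628 -0.201  0.012] fwd 0.1534 left -0.0264
ing [ 0.602 -0.205  0.012] fwd 0.1276 left -0.025
ing [ 0.585 -0.166  0.012] fwd 0.1181 left 0.0164
panL outer [ 0.581 -0.103  0.06 ] fwd 0.1261 left 0.0791
panR outer [ 0.61  -0.254  0.06 ] fwd 0.1256 left -0.0739
panL nr [ 0.488 -0.119  0.06 ] fwd 0.0315 left 0.0814
panR nr [ 0.506 -0.276  0.06 ] fwd 0.0191 left -0.0762
near rim outer [ 0.465 -0.204  0.06 ] fwd -0.0067 left 0.0022
```

play_rows:
  steps: [-1, 0, 0, 0.4, 0, -1, 0, 0, 0.7, 0, -1, 0, 0, 0.7, 0, -1, 0, 0, 0.7, 0, -1, 0, 0, 0.7, 0, -1, 0, 0, 0.5, 0, -1, 0, 0, 0.3, 0, -1, 0, 0, 0.2, 0, -1, 0, 0, 0.06, 0, -1, 0, 0, 0, 0]

```text
time: 9.4
position: [0.4728, -0.2053, 0.0874]
tool_rot: [0.995, 0.097, 0.0, 0.0]
ft_force: [-0.0, -0.1, -1.2]
grip_width: 0.0133
grip_force: 60.0
```

play_rows:
  steps: [-1, 0, 0, 0.05, 0, -1, 0, 0, 0, 0, -1, 0.2, 0, 0, 0, -1, 0.3, 0, 0, 0, -1, 0.3, 0, 0, 0, -1, 0.3, 0, 0, 0, -1, 0.3, 0, 0, 0, -1, 0.3, 0, 0, 0, -1, 0.2, 0, 0, 0, -1, 0, 0, 0, 0]

```text
time: 10.4
position: [0.5303, -0.194, 0.0863]
tool_rot: [0.995, 0.097, 0.001, 0.0]
ft_force: [-0.5, -0.4, 4.1]
grip_width: 0.0137
grip_force: 60.0
```

```bash
python3 - <<'E'
from rig import robot
import cv2,numpy as np
o=robot.get_obs();print(o["position"],o["tool_rot"],o["ft_force"],o["moment"])
a=[robot.camera(n) for n in("wrist","scene")]
np.savez("w3.npz",**a[0])
im=np.hstack([cv2.resize(a[0]["image"][0:230,190:440],(413,380)),cv2.resize(a[1]["image"][200:320,360:480],(380,380),interpolation=cv2.INTER_CUBIC)])
cv2.imwrite("pics/g4.png",im[:,:,::-1])
E
```

```text
[ 0.53028805 -0.19402505  0.08632362] [9.95264353e-01 9.71991871e-02 9.80711928e-04 4.73076098e-04] [-0.52774923 -0.3735646   4.0580008 ] [0.16388285 0.10580242 0.0362628 ]
```

View pics/g4.png

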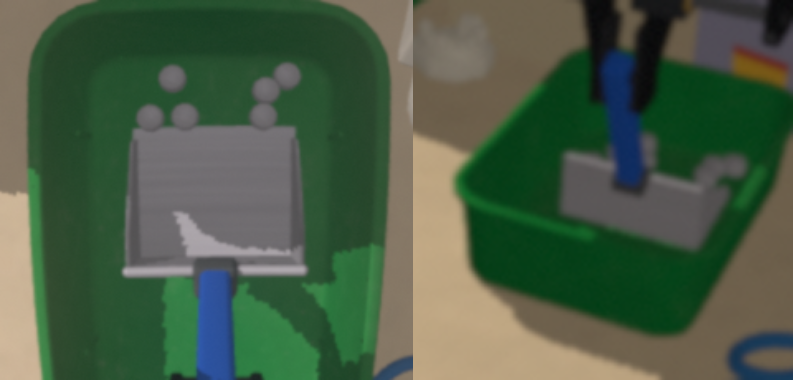

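The wrist crop shows the ingots being pushed ahead of the nose, with three against the lip at (150,117), (185,117) and (263,117). All of them lie within the bowl's width. I'll keep pushing to the end wall, where they should ride up over the lip.

play_rows:
  steps: [-1, 0.2, 0, 0, 0, -1, 0.25, 0, 0, 0, -1, 0.25, 0, 0, 0, -1, 0.2, 0, 0, 0, -1, 0.15, 0, 0, 0, -1, 0.1, 0, 0, 0, -1, 0.1, 0, 0, 0, -1, 0.05, 0, 0, 0, -1, 0, 0, 0, 0, -1, 0, 0, 0, 0]

```text
time: 11.5
position: [0.5639, -0.1868, 0.0865]
tool_rot: [0.995, 0.097, -0.003, -0.0]
ft_force: [-7.9, -1.9, 11.3]
grip_width: 0.0132
grip_force: 60.0
```

```bash
cat > look.py <<'E'
from rig import robot
import cv2,numpy as np,sys
o=robot.get_obs();print(o["position"],o["ft_force"],o["moment"])
a=robot.camera("wrist")
cv2.imwrite(sys.argv[1],cv2.resize(a["image"][0:200,190:440],(500,400))[:,:,::-1])
E
python3 look.py pics/g5.png
```

```text
[ 0.56393441 -0.18683829  0.0864888 ] [-7.91647251 -1.89755561 11.29361769] [-0.18674269  1.21292819  0.04216816]
```

View pics/g5.png

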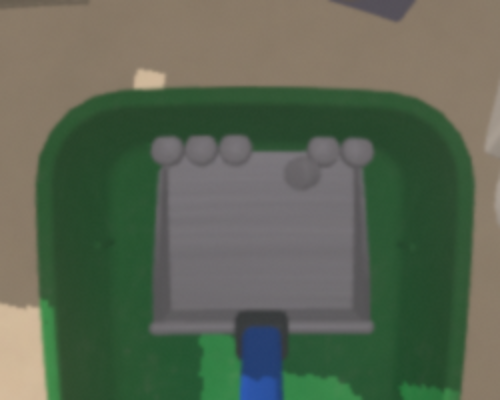

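Five ingots lie in a row against the end wall, at (167,150) through (357,152), and one is already on the bowl floor at (302,173). The two outer ones sit on the bowl's corners, so I'll back off, shift about 6 mm left and push in again to take five cleanly.

play_rows:
  steps: [-1, -0.1, 0, 0, 0, -1, -0.15, 0, 0, 0, -1, 0, -0.1, 0, 0, -1, 0, -0.12, 0, 0, -1, 0.15, 0, 0, 0, -1, 0.2, 0, 0, 0, -1, 0.1, 0, 0, 0, -1, 0.05, 0, 0, 0, -1, 0, 0, 0, 0, -1, 0, 0, 0, 0]

```text
time: 12.55
position: [0.5695, -0.179, 0.0865]
tool_rot: [0.995, 0.097, -0.003, -0.0]
ft_force: [-9.3, -3.0, 11.8]
grip_width: 0.0134
grip_force: 60.0
```

```bash
python3 look.py pics/g6.png
```

```text
[ 0.56950267 -0.17896574  0.08647186] [-9.34074596 -3.00720226 11.76561388] [-0.43700629  1.29233839 -0.04723951]
```

View pics/g6.png

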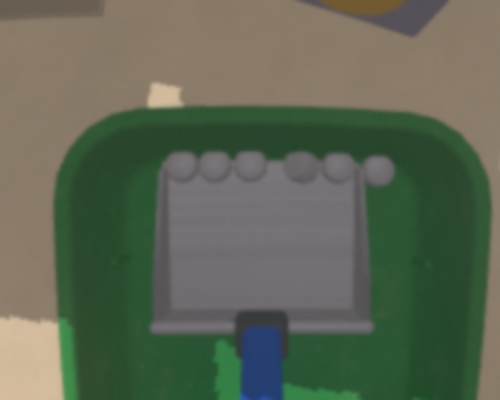

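Five ingots now sit on the lip inside the bowl, at (182,165) through (340,167), and the sixth is outside at (378,170). I'll raise the scoop a little along the wall, draw back with a gentle ramp, then stop sharply so the ingots slide to the back of the bowl.

play_rows:
  steps: [-1, 0, 0, -0.05, 0, -1, 0, 0, -0.1, 0, -1, 0, 0, -0.1, 0, -1, -0.05, 0, 0, 0, -1, -0.15, 0, 0, 0, -1, -0.3, 0, 0, 0, -1, -0.5, 0, 0, 0, -1, -0.75, 0, 0, 0, -1, 0, 0, 0, 0, -1, 0, 0, 0, 0]

```text
time: 13.6
position: [0.5214, -0.1892, 0.0935]
tool_rot: [0.995, 0.096, 0.001, 0.0]
ft_force: [0.0, -0.5, -2.1]
grip_width: 0.0132
grip_force: 60.0
```

```bash
python3 look.py pics/g7.png
```

```text
[ 0.52140436 -0.18918232  0.09349322] [ 0.03240216 -0.48589072 -2.0856048 ] [ 0.0326883   0.09097493 -0.01298226]
```

View pics/g7.png

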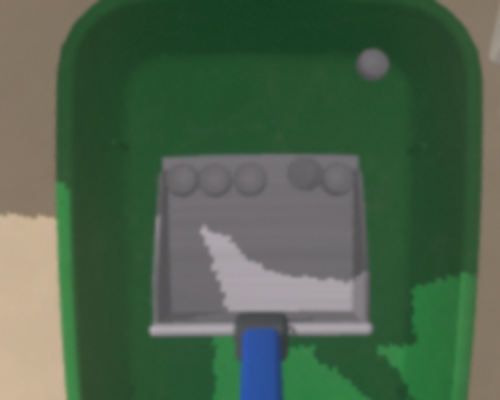

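All five ingots are in the bowl, at (182,180) through (340,180), and the sixth stays in the pan at (373,65). That was my last permitted picture, so from here I'll check by numbers. Next I'll lift and carry them to the hopper.

play_rows:
  steps: [-1, 0, 0, -0.3, 0, -1, 0, 0, -0.6, 0, -1, 0, 0, -0.8, 0, -1, 0, 0, -0.8, 0, -1, 0, 0, -0.8, 0, -1, 0, 0, -0.5, 0, -1, 0, 0, -0.25, 0, -1, -0.1, -0.4, 0, 0, -1, -0.2, -0.7, 0, 0, -1, -0.2, -0.9, 0, 0]

```text
time: 14.65
position: [0.494, -0.1318, 0.2137]
tool_rot: [0.995, 0.096, -0.001, -0.001]
ft_force: [-0.1, 0.2, -1.5]
grip_width: 0.0131
grip_force: 60.0
```

play_rows:
  steps: [-1, -0.18, -0.95, 0, 0, -1, -0.18, -0.95, 0, 0, -1, -0.18, -0.95, 0, 0, -1, -0.18, -0.95, 0, 0, -1, -0.18, -0.95, 0, 0, -1, -0.18, -0.95, 0, 0, -1, -0.18, -0.95, 0, 0, -1, -0.18, -0.95, 0, 0, -1, 0, -0.6, 0, 0, -1, 0, -0.35, 0, 0]

```text
time: 15.65
position: [0.4009, 0.1123, 0.214]
tool_rot: [0.995, 0.098, -0.001, -0.0]
ft_force: [0.3, 0.0, -1.9]
grip_width: 0.0134
grip_force: 60.0
```

play_rows:
  steps: [-1, 0, 0, 0, -0.4, -1, 0, 0, 0, -0.8, -1, 0, 0, 0, -0.8, -1, 0, 0, 0, -0.8, -1, 0, 0, 0, -0.8, -1, 0, 0, 0, -0.8, -1, 0, 0, 0, -0.8, -1, 0, 0, 0, -0.8, -1, 0, 0, 0, -0.8, -1, 0, 0, 0, -0.35]

```text
time: 16.65
position: [0.4027, 0.1104, 0.2142]
tool_rot: [0.898, 0.44, -0.001, -0.0]
ft_force: [-0.4, -0.1, -2.2]
grip_width: 0.0137
grip_force: 60.0
```

```bash
cat > st.py <<'E'
from rig import robot
from h import *
import sys
def wpr(w,P):
    R=cv2.Rodrigues(w["rvec"])[0];p=R@np.asarray(P,float)+w["tvec"].ravel();t=np.arctan2(np.hypot(p[0],p[1]),p[2]);a=p[:2]/np.hypot(p[0],p[1])*t
    return np.array([w["mtx"][0,0]*a[0]+w["mtx"][0,2],w["mtx"][1,1]*a[1]+w["mtx"][1,2]])
o=robot.get_obs();T=np.array(o["position"]);q=o["tool_rot"];psi=2*np.arctan2(q[1],q[0])
print("T",T.round(4),"psi",np.degrees(psi).round(2),"ft",np.round(o["ft_force"],2),"m",np.round(o["moment"],3),"grip",o["grip_width"],o["grip_force"],"t",o["time"])
hd=np.array([np.cos(psi),np.sin(psi),0]);lf=np.array([-np.sin(psi),np.cos(psi),0])
H=np.array([.5183,.2584]);d=T[:2]-H;h=np.array([np.cos(.5799),np.sin(.5799)]);print("TCP in hopper",(d@h).round(4),(d@[-h[1],h[0]]).round(4),"nose",((d+.1005*hd[:2])@h).round(4),((d+.1005*hd[:2])@[-h[1],h[0]]).round(4))
if len(sys.argv)>1:
    w=robot.camera("wrist");np.savez(sys.argv[1],**w)
    # rectified bowl-floor map, 1 px = 1mm: fwd 30..110 , left 45..-45
    z=T[2]-.084+.0085
    g=cv2.cvtColor(w["image"],cv2.COLOR_RGB2GRAY)
    X=np.array([[wpr(w,[*(T+hd*f/1e3+lf*l/1e3)[:2],z]) for l in range(44,-45,-1)] for f in range(110,28,-1)],np.float32)
    m=cv2.remap(g,X[...,0],X[...,1],cv2.INTER_LINEAR)
    b=cv2.resize(m,None,fx=4,fy=4,interpolation=cv2.INTER_CUBIC)
    c=cv2.HoughCircles(b,cv2.HOUGH_GRADIENT,1,40,param1=60,param2=14,minRadius=22,maxRadius=34)
    if c is not None: print("circles fwd,left,r mm",[(110-int(y/4),44-int(x/4),round(float(r)/4,1)) for x,y,r in c[0]])
    for r in m[::4,::3]: print("".join("%4d"%v for v in r))
E
python3 st.py wa.npz
```

```text
T [0.4027 0.1104 0.2142] psi 52.19 ft [-0.36 -0.14 -2.24] m [-0.124 -0.039 -0.024] grip 0.013661388909327117 59.95414473116398 t 16.65
TCP in hopper -0.1778 -0.0605 nose -0.0827 -0.0278
circles fwd,left,r mm [(96, 4, 6.9), (95, 34, 6.7), (95, 19, 6.3), (94, -28, 7.2)]
 115 129 172 171 161 148 111 101  89  89  92  91  91  89  91  91  92  98 109  99  67  68  88  92  98 114 141 166 177 173
  66  71 112 153 169 164 114 114 113 113 110  98  90  90  91  91  91 106 110  83  66  66  68  67  72  91  92 121 119 107
 115  78  78  93 102  91 104 118 119 116 120 120 120 119 115 108 103 118 114 104 105 105 110  96  97 110 110 112 116 114
 170 173 171 187 174 158 150 173 186 167 148 163 181 179 161 145 168 169 168 168 168 167 166 171 166 154 164 164 130 113
 168 108 151 161 161 151 102 161 168 160 147 115 168 167 157 141 149 165 165 165 164 164 160 182 168 154 146 139 131 115
 160  93 114 129 133 104 105 118 143 140 105 108 124 148 140 102 112 159 165 164 164 162 126 159 154 145 120 133 129 115
 151  88 116 142 108 109 109 113 118 106 107 108 140 105 105 108 108 149 159 159 159 159 146  98 106 100 
[... 1009 characters left out ...]
154 154 154 154 154 154 153 154 154 154 154 155 155 155 155 155 155 156 156 156 156 140 102  99
  81  82 102 102 111 153 153 153 153 153 153 154 153 154 153 153 153 154 153 154 154 153 154 154 154 154 155 144 101  95
  81  81 100 100 102 136 153 152 152 154 153 153 153 154 154 155 154 155 156 155 155 155 155 156 156 157 156 143 101  95
  80  83 101  99 100 139 150 150 150 151 151 151 150 151 152 152 152 152 152 151 151 152 152 152 153 152 152 141 102  96
  80  88  90  92  98 119 131 131 128 127 128 118  97  97  97  97  97 103 123 127 125 126 126 126 127 127 127 126 105  97
 115 126 133 130 132 135 135 136 136 136 134  83  81  84  84  83  83  81  93 139 140 141 143 142 144 148 144 145 144 138
```

Only four circles show in the bowl now, so the fifth ingot may have slipped off. I'll look for it in the pan and on the worktop.

```bash
python3 - <<'E'
from rig import robot
from h import *
c0=load("top0.npz");c=robot.camera("top");np.savez("top2.npz",**c);s=robot.camera("scene");np.savez("s4.npz",**s);s0=load("scene0.npz")
# greyish ingots in green pan
for name,C,box in(("top",c,(375,149,448,240)),("top0",c0,(375,149,448,240)),("scene",s,(374,216,482,305)),("scene0",s0,(374,216,482,305))):
    a,b,e,d=box;hsv=cv2.cvtColor(C["image"],cv2.COLOR_RGB2HSV)
    m=np.zeros(hsv.shape[:2],np.uint8);m[b:d,a:e]=(hsv[b:d,a:e,1]<90)
    n,l,st,ce=cv2.connectedComponentsWithStats(m)
    print(name,[(st[i,4],ce[i].round(1).tolist(),bp(C,*ce[i],.012)[:2].round(3).tolist()) for i in range(1,n) if 6<st[i,4]<250])
# changes on worktop
for name,C,C0 in(("top",c,c0),("scene",s,s0)):
    df=(np.abs(C["image"].astype(int)-C0["image"]).max(2)>45).astype(np.uint8)
    n,l,st,ce=cv2.connectedComponentsWithStats(df);print(name,[st[i].tolist() for i in range(1,n) if st[i,4]>5])
E
```

```text
top [(np.int32(226), [441.9, 157.8], [0.679, -0.279]), (np.int32(24), [415.3, 160.9], [0.67, -0.208]), (np.int32(24), [408.3, 173.0], [0.636, -0.188]), (np.int32(33), [377.2, 198.6], [0.566, -0.104]), (np.int32(7), [375.9, 206.3], [0.546, -0.099]), (np.int32(41), [378.9, 211.9], [0.531, -0.107]), (np.int32(128), [379.5, 227.4], [0.49, -0.108]), (np.int32(7), [446.1, 227.6], [0.49, -0.281])]
top0 [(np.int32(225), [441.9, 157.6], [0.679, -0.279]), (np.int32(24), [413.3, 165.0], [0.659, -0.202]), (np.int32(22), [392.9, 168.1], [0.65, -0.147]), (np.int32(25), [412.9, 176.3], [0.627, -0.2]), (np.int32(23), [391.8, 182.1], [0.611, -0.143]), (np.int32(26), [414.8, 185.4], [0.603, -0.204]), (np.int32(25), [400.6, 191.1], [0.587, -0.166])]
scene [(np.int32(119), [450.1, 218.1], [0.777, -0.119]), (np.int32(81), [477.8, 220.9], [0.804, -0.172]), (np.int32(51), [465.0, 251.2], [0.668, -0.211]), (np.int32(58), [447.5, 254.9], [0.633, -0.191])]
scene0 [(np.int32(120), [450.0, 218.0], [0.777, -0.118]), (np.int32(81), [477.8, 220.9], [0.804, -0.172]), (np.int32(49), [432.9, 245.2], [0.647, -0.15]), 
[... 493 characters left out ...]
 147, 4440], [87, 0, 172, 234, 16822], [260, 0, 32, 21, 617], [290, 76, 12, 29, 185], [281, 86, 4, 3, 9], [224, 92, 47, 6, 133], [217, 94, 5, 2, 9], [202, 99, 21, 6, 82], [247, 130, 5, 13, 45], [248, 144, 6, 13, 44], [135, 151, 26, 8, 41], [120, 159, 15, 5, 29], [244, 158, 14, 21, 187], [265, 173, 8, 7, 32], [267, 186, 3, 3, 7], [271, 186, 28, 45, 385], [301, 228, 5, 3, 8], [301, 233, 32, 24, 486], [55, 236, 82, 70, 1356], [430, 242, 7, 7, 44], [418, 249, 7, 7, 41], [464, 248, 5, 7, 27], [265, 250, 238, 150, 4850], [456, 250, 6, 7, 34], [445, 252, 6, 6, 24], [443, 256, 12, 13, 81], [421, 258, 8, 7, 46], [562, 273, 78, 127, 7793], [0, 294, 2, 4, 7], [235, 391, 15, 9, 83], [13, 397, 7, 3, 14]]
```

The missing ingot fell back into the pan, which now holds two at (0.670,-0.208) and (0.636,-0.188). The four in the scoop are enough. I'll tip them in with a quick forward stroke and a sharp reversal over the mouth.

play_rows:
  steps: [-1, 0.4, 0, 0, 0, -1, 0.8, 0, 0, 0, -1, 1, 0, 0, 0, -1, 0.9, 0, 0, 0, -1, -1, 0, 0, 0, -1, -1, 0, 0, 0, -1, -1, 0, 0, 0, -1, 0, 0, 0, 0, -1, 0, 0, 0, 0, -1, 0, 0, 0, 0]

```text
time: 17.8
position: [0.4067, 0.1135, 0.2151]
tool_rot: [0.899, 0.439, 0.001, 0.0]
ft_force: [0.6, 0.4, -1.9]
grip_width: 0.0133
grip_force: 60.0
```

```bash
python3 st.py wb.npz | head -12; python3 - <<'E'
from h import *
from rig import robot
# funnel change between wrist frames wa/wb, rectified at throat floor height z=.06
import runpy
H=np.array([.5183,.2584]);h=np.array([np.cos(.5799),np.sin(.5799)]);k=np.array([-h[1],h[0]])
def wpr(w,P):
    R=cv2.Rodrigues(w["rvec"])[0];p=R@np.asarray(P,float)+w["tvec"].ravel();t=np.arctan2(np.hypot(p[0],p[1]),p[2]);a=p[:2]/np.hypot(p[0],p[1])*t
    return w["mtx"][0,0]*a[0]+w["mtx"][0,2],w["mtx"][1,1]*a[1]+w["mtx"][1,2]
for n in("wa.npz","wb.npz"):
    w=load(n);g=cv2.cvtColor(w["image"],cv2.COLOR_RGB2GRAY)
    X=np.array([[wpr(w,[*(H+h*x/1e3+k*y/1e3),.057]) for y in range(34,-35,-1)] for x in range(30,-31,-1)],np.float32)
    m=cv2.remap(g,X[...,0],X[...,1],cv2.INTER_LINEAR);print(n)
    for r in m[::4,::3]: print("".join("%4d"%v for v in r))
E
```

```text
T [0.4067 0.1135 0.2151] psi 52.07 ft [ 0.6   0.4  -1.92] m [-0.056 -0.028 -0.027] grip 0.013280778343491383 59.953917134553194 t 17.8
TCP in hopper -0.1728 -0.06 nose -0.0776 -0.0276
 160 145 119 108 110 108  91  90  89  94  92  90  91  91  91  91  91  97 107 102 113 141 165 178 177 170 174 173 166 172
 132 148 172 169 165 149 110 100  90  89  91  91  90  91  92  92  91 106 110  79  67  72  90  98 116 142 165 177 180 140
  67  90 138 170 170 149 130 129 127 127 124 116 107 114 117 117 118 127 124 102 102 103 112 113 116 124 125 137 122 112
 105 163 171 171 171 171 170 170 169 170 170 169 169 167 168 167 168 167 166 166 166 166 166 164 165 164 163 162 133 114
 165 105 163 166 165 166 166 166 166 166 165 165 165 165 165 165 165 165 164 164 164 163 163 163 163 162 161 143 129 114
 161  91 126 166 166 165 165 165 166 165 165 165 165 165 165 164 164 164 163 163 162 163 162 161 162 160 160 143 124 115
 151  87 117 161 162 162 161 160 160 160 160 160 160 160 159 159 158 159 159 158 159 159 158 159 158 157 158 144 117 118
 143  84 109 150 162 163 163 163 163 163 162 162 162 162 162 161 161 
[... 2583 characters left out ...]
1 162 162 157 156 158 161 154 121 107 109 142 172
  96  93 109 108 109 109 124 160 162 162 162 163 179 164 152 137 158 161 160 147 115 143 173
  97  92 106 107 108 108 109 152 159 151 148 147 160 156 146 124 133 144 146 158 158 162 173
  98  93 108 109 109 109 115 152 153 151 142 133 119 120 109 131 150 144 134 134 159 166 174
  99  96 110 109 110 110 113 141 140 134 126 111 101 110 113 139 135 125 118 109 127 162 174
 165 165 166 167 167 166 167 168 167 168 168 168 169 169 168 170 169 169 170 170 168 170 172
 169 170 169 170 171 171 171 171 172 173 173 173 172 174 173 174 174 174 174 174 175 174 174
 169 169 169 170 170 170 171 171 171 171 172 173 173 173 174 174 174 174 174 174 174 174 175
```

The bowl is empty, and four ingot shapes show on the shutter in the throat. Before pushing the plunger I'll count them properly, and I'll set the scoop down clear of the plunger.

```bash
python3 - <<'E'
from h import *
w=load("wb.npz");H=np.array([.5183,.2584]);h=np.array([np.cos(.5799),np.sin(.5799)]);k=np.array([-h[1],h[0]])
R=cv2.Rodrigues(w["rvec"])[0]
def wpr(P):
    p=R@np.asarray(P,float)+w["tvec"].ravel();t=np.arctan2(np.hypot(p[0],p[1]),p[2]);a=p[:2]/np.hypot(p[0],p[1])*t
    return w["mtx"][0,0]*a[0]+w["mtx"][0,2],w["mtx"][1,1]*a[1]+w["mtx"][1,2]
g=cv2.cvtColor(w["image"],cv2.COLOR_RGB2GRAY)
X=np.array([[wpr([*(H+h*x/1e3+k*y/1e3),.062]) for y in range(40,-41,-1)] for x in range(30,-31,-1)],np.float32)
m=cv2.remap(g,X[...,0],X[...,1],cv2.INTER_CUBIC)
b=cv2.resize(m,None,fx=4,fy=4,interpolation=cv2.INTER_CUBIC)
for p2 in(10,13):
    c=cv2.HoughCircles(b,cv2.HOUGH_GRADIENT,1,36,param1=50,param2=p2,minRadius=22,maxRadius=33);print([] if c is None else [(30-int(y/4),40-int(x/4),round(float(r)/4,1)) for x,y,r in c[0]])
for r in m[8:52:2,26:76:2]: print("".join("%4d"%v for v in r))
E
```

```text
[(5, -22, 7.6), (-15, 19, 6.7), (-29, 33, 8.1), (12, -9, 6.4), (0, 9, 7.3), (23, -23, 6.3), (-3, -11, 6.2)]
[(5, -22, 7.6)]
   0   0   0   0   0   0   0   0   0   0   0   0   0   0   0  19  72 103  97  92  94 110 162 171 169
   0   0   0   0   0   0   0   0   0   0   0   0   3  69 117 119 107 107 116 107 107 126 164 170 169
   0   0   0   0   0   0   0   0   0   0  50 108 117 108 108 108 108 108 109 107 109 120 165 170 170
   0   0   0   0   0   0   0  38  98 117 107 106 106 107 107 106 107 106 106 107 106 119 162 170 170
   0   0   0   0  35  96 117 106 106 106 107 107 106 107 106 106 107 109 110 107 107 118 166 170 170
   0  35  93 119 109 109 107 109 108 109 108 108 109 109 109 108 119 135 132 116 108 119 161 171 171
 119 108 108 107 108 107 106 108 108 107 108 109 108 108 108 116 151 159 145 130 111 120 165 171 171
 110 109 111 112 111 111 115 110 108 108 108 108 108 110 110 137 166 164 151 140 125 115 163 172 171
 136 138 148 154 144 146 149 141 116 118 118 119 122 127 125 137 152 156 151 141 118 108 160 172 171
 128 158 162 163 161 162 161 160 147 152 157 156 158 156 133 124 13
[... 545 characters left out ...]
62 163 162 162 162 161 165 180 173 161 154 145 134 152 161 161 161 160 145 120 121 163 173 171
 125 158 160 159 157 158 157 155 170 166 160 153 142 117 124 149 155 155 159 158 152 143 165 173 172
 123 156 161 154 147 144 143 142 153 157 152 146 136 121 138 142 140 138 151 160 160 161 170 173 172
 119 152 157 155 149 143 138 131 131 141 141 131 118 136 151 145 142 133 132 150 162 164 170 174 172
 136 157 151 153 149 144 139 133 116 105 104  98 109 144 148 146 143 135 127 136 157 162 170 174 173
 118 139 144 142 139 135 133 123 108 108  98  98 125 141 139 135 135 129 122 116 142 159 170 174 172
 133 151 142 140 133 125 119 107 105 116 117 119 131 142 136 130 126 122 116 115 124 145 169 174 172
```

play_rows:
  steps: [-1, -0.3, 0.5, 0, 0, -1, -0.5, 0.9, 0, 0, -1, -0.5, 0.9, 0, 0, -1, -0.5, 0.9, 0, 0, -1, -0.5, 0.9, 0, 0, -1, 0, 0, 0, 0.5, -1, 0, 0, 0, 1, -1, 0, 0, 0, 1, -1, 0, 0, 0, 1, -1, 0, 0, 0, 1]

```text
time: 18.85
position: [0.4607, -0.0168, 0.2147]
tool_rot: [0.974, 0.226, 0.0, 0.0]
ft_force: [0.1, -0.5, -0.3]
grip_width: 0.0134
grip_force: 59.9
```

play_rows:
  steps: [-1, 0, 0, 0, 1, -1, 0, 0, 0, 1, -1, 0, 0, 0, 1, -1, 0, 0, 0, 0.7, -1, 0, 0, 0.6, 0, -1, 0, 0, 0.9, 0, -1, 0, 0, 0.9, 0, -1, 0, 0, 0.9, 0, -1, 0, 0, 0.6, 0, -1, 0, 0, 0.2, 0]

```text
time: 19.85
position: [0.4594, -0.0165, 0.0899]
tool_rot: [0.999, 0.045, -0.001, -0.001]
ft_force: [-0.1, 0.1, -0.7]
grip_width: 0.0133
grip_force: 60.0
```

```bash
python3 st.py
```

```text
T [ 0.4594 -0.0165  0.0899] psi 5.12 ft [-0.08  0.06 -0.71] m [-0.013  0.065  0.015] grip 0.013265262777774818 59.953747261315584 t 19.85
TCP in hopper -0.1998 -0.1977 nose -0.1112 -0.245
```

The throat map shows four separate ingots, so the charge is complete. I'll set the scoop down and release it.

play_rows:
  steps: [-1, 0, 0, 0.08, 0, -1, 0, 0, 0.08, 0, -1, 0, 0, 0.03, 0, -1, 0, 0, 0, 0, 0, 0, 0, 0, 0, 0, 0, 0, 0, 0, 0, 0, 0, 0, 0, 0, 0, 0, 0, 0, 0, 0, 0, -0.5, 0, 0, 0, 0, -0.9, 0]
  grip_force: 60

```text
time: 20.85
position: [0.4582, -0.0168, 0.1272]
tool_rot: [0.999, 0.044, -0.002, -0.001]
ft_force: [0.3, 0.1, -0.3]
grip_width: 0.0427
grip_force: 0.0
```

```bash
python3 st.py
```

```text
T [ 0.4582 -0.0168  0.1272] psi 5.08 ft [ 0.28  0.11 -0.3 ] m [ 0.077 -0.001  0.003] grip 0.04274132000807037 0.0 t 20.85
TCP in hopper -0.2011 -0.1973 nose -0.1125 -0.2447
```

play_rows:
  steps: [0, 0, 0, -0.9, 0, 0, 0, 0, -0.9, 0, -1, 0, 0, -0.7, 0, -1, -0.32, -0.9, 0, 0, -1, -0.32, -0.9, 0, 0, -1, -0.32, -0.9, 0, 0, -1, -0.32, -0.9, 0, 0, -1, -0.32, -0.9, 0, 0, -1, -0.32, -0.9, 0, 0, -1, -0.32, -0.85, 0, 0]

```text
time: 21.85
position: [0.3754, 0.1646, 0.2031]
tool_rot: [0.999, 0.044, 0.0, -0.0]
ft_force: [-0.3, 0.4, -0.1]
grip_width: 0.0008
grip_force: 0.0
```

play_rows:
  steps: [-1, 0, 0, 0, -0.9, -1, 0, 0, 0, -1, -1, 0, 0, 0, -1, -1, 0, 0, 0, -1, -1, 0, 0, 0, -1, -1, 0, 0, 0.9, 0, -1, 0, 0, 0.9, 0, -1, 0, 0, 0.9, 0, -1, 0, 0, 0.5, 0, -1, 0, 0, 0, 0]

```text
time: 22.85
position: [0.3745, 0.1633, 0.1055]
tool_rot: [0.958, 0.285, -0.002, -0.0]
ft_force: [-0.7, 0.4, 0.1]
grip_width: 0.0005
grip_force: 0.0
```

```bash
python3 st.py; python3 - <<'E'
from rig import robot
from h import *
w=robot.camera("wrist");t=robot.camera("scene")
R=cv2.Rodrigues(w["rvec"])[0];o=-R.T@w["tvec"].ravel();K=w["mtx"]
hsv=cv2.cvtColor(w["image"],cv2.COLOR_RGB2HSV);m=(((hsv[...,0]<6)|(hsv[...,0]>173))&(hsv[...,1]>150)&(hsv[...,2]>60)).astype(np.uint8)
n,l,st,ce=cv2.connectedComponentsWithStats(m)
H=np.array([.5183,.2584]);h=np.array([np.cos(.5799),np.sin(.5799)]);k=np.array([-h[1],h[0]])
for i in range(1,n):
    if st[i,4]<30: continue
    u,v=ce[i];a=np.array([(u-K[0,2])/K[0,0],(v-K[1,2])/K[1,1]]);r=np.hypot(*a);d=R.T@np.array([*(a/r*np.sin(r)),np.cos(r)]);p=o+d*(.055-o[2])/d[2]
    print("red wrist",st[i].tolist(),p.round(3),"hopper",((p[:2]-H)@h).round(4),((p[:2]-H)@k).round(4))
# scoop upright check: blue handle in scene
hsv=cv2.cvtColor(t["image"],cv2.COLOR_RGB2HSV);b=((hsv[...,0]>105)&(hsv[...,0]<125)&(hsv[...,1]>170)).astype(np.uint8)
n,l,st,ce=cv2.connectedComponentsWithStats(b);print("blue",[st[i].tolist() for i in range(1,n) if st[i,4]>60])
so=np.array([.4582+.0672*.996,-.0168+.0672*.0886])
print("expected handle top/bottom px",pr(t,[[so[0]-.085*.996,so[1]-.085*.0886,.138],[so[0]-.036*.996,so[1]-.036*.0886,.034]]))
E
```

```text
T [0.3745 0.1633 0.1055] psi 33.15 ft [-0.74  0.38  0.13] m [-0.042 -0.016  0.025] grip 0.0005460638300839794 0.0 t 22.85
TCP in hopper -0.1724 -0.0007 nose -0.0719 -0.0009
red wrist [508, 10, 37, 28, 659] [0.609 0.102 0.055] hopper -0.0102 -0.1806
red wrist [302, 143, 37, 15, 458] [0.409 0.187 0.055] hopper -0.1303 0.0005
blue [[375, 25, 23, 17, 258], [290, 29, 73, 19, 884], [234, 63, 60, 20, 635], [293, 100, 103, 49, 2574], [270, 141, 24, 13, 212], [316, 204, 19, 39, 262]]
expected handle top/bottom px [[316.29488235 205.97584442]
 [332.05027034 244.18551389]]
```

The handle is where it should be for an upright scoop, and the plunger disc is straight ahead of the fingers with 0.5 mm lateral error. I'll lower and push.

play_rows:
  steps: [-1, 0, 0, 0.7, 0, -1, 0, 0, 0.7, 0, -1, 0, 0, 0.3, 0, -1, 0.3, 0, 0, 0, -1, 0.3, 0, 0, 0, -1, 0.3, 0, 0, 0, -1, 0.3, 0, 0, 0, -1, 0.3, 0, 0, 0, -1, 0.3, 0, 0, 0, -1, 0.3, 0, 0, 0]

```text
time: 23.95
position: [0.4296, 0.1986, 0.0562]
tool_rot: [0.958, 0.285, 0.0, 0.0]
ft_force: [-0.3, 0.4, -0.4]
grip_width: 0.0005
grip_force: 0.0
```

play_rows:
  steps: [-1, 0.2, 0, 0, 0, -1, 0.1, 0, 0, 0, -1, 0.1, 0, 0, 0, -1, 0.1, 0, 0, 0, -1, 0, 0, 0, 0, -1, 0, 0, 0, 0, -1, 0, 0, 0, 0, -1, 0, 0, 0, 0, -1, 0, 0, 0, 0, -1, 0, 0, 0, 0]

```text
time: 24.95
position: [0.4414, 0.2063, 0.0561]
tool_rot: [0.958, 0.285, -0.0, 0.0]
ft_force: [-0.1, 0.8, -0.3]
grip_width: 0.0006
grip_force: 0.0
```

```bash
python3 st.py
```

```text
T [0.4414 0.2063 0.0561] psi 33.16 ft [-0.13  0.81 -0.29] m [-0.02  -0.025 -0.011] grip 0.0006091343247089546 0.0 t 24.95
TCP in hopper -0.0929 -0.0014 nose 0.0076 -0.0016
```

The wrist reads no force, so I'll check where the disc is.

```bash
python3 - <<'E'
from rig import robot
from h import *
H=np.array([.5183,.2584]);h=np.array([np.cos(.5799),np.sin(.5799)]);k=np.array([-h[1],h[0]])
for n in("wrist","scene","top"):
    w=robot.camera(n);np.savez(n+"p.npz",**w)
    R=cv2.Rodrigues(w["rvec"])[0];o=-R.T@w["tvec"].ravel();K=w["mtx"]
    hsv=cv2.cvtColor(w["image"],cv2.COLOR_RGB2HSV);m=(((hsv[...,0]<6)|(hsv[...,0]>173))&(hsv[...,1]>150)&(hsv[...,2]>50)).astype(np.uint8)
    N,l,st,ce=cv2.connectedComponentsWithStats(m)
    for i in range(1,N):
        if st[i,4]<8: continue
        a=np.array([(ce[i][0]-K[0,2])/K[0,0],(ce[i][1]-K[1,2])/K[1,1]]);r=np.hypot(*a)
        d=R.T@(np.array([*(a/r*np.sin(r)),np.cos(r)]) if n=="wrist" else np.array([*a,1]));p=o+d*(.05-o[2])/d[2]
        x=(p[:2]-H);
        if abs(x@k)<.12 and abs(x@h)<.25: print(n,st[i].tolist(),"hopper",(x@h).round(4),(x@k).round(4))
s=load("scenep.npz");
for X in(-.135,-.078): print("pred scene",X,pr(s,[[*(H+h*X),.0495]]))
w=load("wristp.npz")
E
```

```text
scene [229, 214, 13, 14, 140] hopper -0.1276 -0.0007
top [264, 253, 6, 6, 26] hopper -0.1301 -0.0071
pred scene -0.135 [[233.6324284  222.21030711]]
pred scene -0.078 [[241.3614466  210.05445537]]
```

The disc hasn't moved, so the fingertips passed over it. I'll go back over the top, come down lower (TCP z about 0.049, with the gripper body still just above the rim height), and test for contact.

play_rows:
  steps: [-1, 0, 0, -0.8, 0, -1, 0, 0, -0.4, 0, -1, -0.8, 0, 0, 0, -1, -0.9, 0, 0, 0, -1, -0.9, 0, 0, 0, -1, 0, 0, 0, 0, -1, 0, 0, 0.7, 0, -1, 0, 0, 0.6, 0, -1, 0, 0, 0.13, 0, -1, 0, 0, 0, 0]

```text
time: 26.1
position: [0.3764, 0.1638, 0.0488]
tool_rot: [0.958, 0.285, -0.0, -0.0]
ft_force: [0.6, 0.4, 0.0]
grip_width: 0.0004
grip_force: 0.0
```

play_rows:
  steps: [-1, 0.2, 0, 0, 0, -1, 0.3, 0, 0, 0, -1, 0.3, 0, 0, 0, -1, 0.2, 0, 0, 0, -1, 0.2, 0, 0, 0, -1, 0.2, 0, 0, 0, -1, 0, 0, 0, 0, -1, 0, 0, 0, 0, -1, 0, 0, 0, 0, -1, 0, 0, 0, 0]

```text
time: 27.1
position: [0.4108, 0.1865, 0.0491]
tool_rot: [0.958, 0.285, -0.0, -0.0]
ft_force: [0.0, 0.8, 0.2]
grip_width: 0.0002
grip_force: 0.0
```

```bash
cat > red.py <<'E'
from rig import robot
from h import *
H=np.array([.5183,.2584]);h=np.array([np.cos(.5799),np.sin(.5799)]);k=np.array([-h[1],h[0]])
w=robot.camera("scene");hsv=cv2.cvtColor(w["image"],cv2.COLOR_RGB2HSV);m=(((hsv[...,0]<6)|(hsv[...,0]>173))&(hsv[...,1]>150)&(hsv[...,2]>50)).astype(np.uint8)
N,l,st,ce=cv2.connectedComponentsWithStats(m)
for i in range(1,N):
    if st[i,4]>8:
        x=bp(w,*ce[i],.0495)[:2]-H
        if abs(x@k)<.1 and abs(x@h)<.2: print("disc",st[i].tolist(),(x@h).round(4),(x@k).round(4))
E
python3 st.py;python3 red.py
```

```text
T [0.4108 0.1865 0.0491] psi 33.15 ft [0.   0.85 0.17] m [-0.027 -0.022  0.03 ] grip 0.00017009436796392688 0.0 t 27.1
TCP in hopper -0.1293 -0.0013 nose -0.0288 -0.0014
disc [229, 213, 13, 15, 146] -0.1259 0.0
```

There is still no contact, so the closed fingertips must end higher than the stated TCP. I'll back off and try lower.

play_rows:
  steps: [-1, -0.7, 0, 0, 0, -1, -0.8, 0, 0, 0, -1, 0, 0, 0, 0, -1, 0, 0, 0.3, 0, -1, 0, 0, 0.2, 0, -1, 0, 0, 0, 0, -1, 0.4, 0, 0, 0, -1, 0.3, 0, 0, 0, -1, 0.3, 0, 0, 0, -1, 0.3, 0, 0, 0]

```text
time: 28.15
position: [0.4052, 0.183, 0.0341]
tool_rot: [0.958, 0.286, -0.002, 0.0]
ft_force: [-2.0, -6.5, 2.0]
grip_width: 0.0006
grip_force: 2.9
```

```bash
python3 st.py;python3 red.py; python3 - <<'E'
from rig import robot
from h import *
# dark fingertip silhouette near disc in scene: predicted px of TCP, and gray column through it
s=robot.camera("scene");o=robot.get_obs();T=np.array(o["position"])
print([pr(s,[T+[0,0,z]])[0].round(1).tolist() for z in(0,.01,.02,.04)])
u,v=pr(s,[T])[0].astype(int)
print(s["image"][v-30:v+14:2,u-14:u+16:2].max(2))
E
```

```text
T [0.4052 0.183  0.0341] psi 33.26 ft [-2.02 -6.48  2.03] m [-1.101  0.464 -0.008] grip 0.0005961561299352359 2.8618244268000126 t 28.15
TCP in hopper -0.1359 -0.0011 nose -0.0354 -0.001
disc [232, 214, 12, 11, 70] -0.1254 -0.007
[[234.8, 228.7], [234.4, 224.5], [233.9, 220.3], [233.1, 211.7]]
[[192 169  77  14  15  18  18  14  14  14  63 108 114 115 115]
 [192 182 111  22  16  20  20  14  12  18  75 113 118 120 122]
 [169 165 120  29  16  22  20  15  14  23  83 113 118 119 121]
 [ 88  87  67  22  15  22  21  14  11  26  86 112 116 116 114]
 [119 105  67  29  15  22  20  17  11  29  82 102 102 105 109]
 [180 168 109  45  18  20  21  18  13  23  62  72  59  58  62]
 [179 151 111  73  32  21  21  18  11  25  70  79  62  52  51]
 [156 126 118 107  57  21  22  18  11  30  81  95 100  96  96]
 [125 119 119 113  66  21  22  16  11  26  81 103 114 117 117]
 [115 119 120 116  76  22  23  19  12  33  83  98 105 114 115]
 [101 116 120 118  86  27  23  22  21  64  98  99  87  90  93]
 [ 70 105 119 118  95  64  58  53  55  92 104  98  76  68  69]
 [ 62  89 113 116 112 106  99  96  97 103 103  91  71  68  69]
 [ 81  82  91  97  98 100  97  96 100 100  93  80  71  71  71]
 [125 105 100 108 116 117 117 115 107  95  90  87  85  83  84]
 [180 138 116 133 164 179 180 174 135 109 108 107 106 106 105]
 [195 183 160 133 130 143 148 146 117 111 110 111 110 109 109]
 [197 197 194 181 138 117 119 144 155 136 114 129 117 110 109]
 [199 199 199 197 185 151 120 133 165 144 119 132 115 111 111]
 [199 199 199 198 197 188 161 129 121 115 112 112 111 111 110]
 [198 197 197 197 198 198 197 178 141 114 112 111 112 112 111]
 [199 198 196 197 198 200 200 199 182 149 131 130 129 124 119]]
```

The closed fingertips end about 20 mm above the stated TCP. With the fingers open they should reach the TCP, and one open fingertip pushing off-centre would keep the gripper body above the rim. I'll back off, open, and measure the tips.

play_rows:
  steps: [-1, -0.6, 0, 0, 0, -1, -0.6, 0, 0, 0, 1, 0, 0, -0.6, 0, 1, 0, 0, -0.6, 0, 1, 0, 0, 0, 0, 1, 0, 0, 0, 0, 1, 0, 0, 0, 0, 1, 0, 0, 0, 0, 1, 0, 0, 0, 0, 1, 0, 0, 0, 0]

```text
time: 29.25
position: [0.376, 0.1636, 0.0698]
tool_rot: [0.958, 0.285, -0.0, -0.0]
ft_force: [0.6, 0.2, -0.0]
grip_width: 0.0566
grip_force: 0.0
```

```bash
python3 st.py;python3 red.py; python3 - <<'E'
from rig import robot
from h import *
s=robot.camera("scene");o=robot.get_obs();T=np.array(o["position"]);q=o["tool_rot"];psi=2*np.arctan2(q[1],q[0])
ty=np.array([np.sin(psi),-np.cos(psi),0])
g=s["image"].max(2)
for off in(-.051,.051):
    print("off",off,[(z,pr(s,[T+ty*off+[0,0,z/1e3]])[0].round(0).tolist()) for z in(-10,0,10,20,40)])
    u,v=pr(s,[T+ty*off+[0,0,.01]])[0].round().astype(int)
    for r in range(v-16,v+14,2): print(r,g[r,u-14:u+15:2])
E
```

```text
T [0.376  0.1636 0.0698] psi 33.16 ft [ 0.57  0.16 -0.04] m [-0.031 -0.039  0.019] grip 0.05655044557298254 0.0 t 29.25
TCP in hopper -0.171 -0.0013 nose -0.0705 -0.0014
disc [229, 213, 13, 15, 146] -0.1255 0.0001
off -0.051 [(-10, [204.0, 225.0]), (0, [204.0, 220.0]), (10, [203.0, 216.0]), (20, [203.0, 211.0]), (40, [202.0, 202.0])]
200 [ 52 133 180 184 184 185 185 172  90  21  18  22  72 106 138]
202 [106 135 176 182 181 183 186 182 122  29  20  20  59 103 123]
204 [162 163 172 179 184 189 190 189 144  41  21  19  54 100  89]
206 [175 178 184 191 193 193 192 192 153  53  21  19  49  99  97]
208 [190 193 193 193 194 193 193 191 163  67  21  23  67 103 115]
210 [194 194 193 193 193 193 191 190 174  84  30  64 134 120 114]
212 [193 193 194 193 193 192 191 191 183 131 116 140 175 130 113]
214 [195 195 196 196 194 193 193 195 194 189 188 192 188 137 109]
216 [198 198 198 197 196 195 196 196 196 197 198 198 192 147 108]
218 [199 198 197 196 196 197 197 197 198 199 198 198 190 142 107]
220 [199 198 196 196 196 196 197 198 199 199 199 197 176 107  89]
222 [198 197 197 196 196 195 196 196 1
[... 636 characters left out ...]
 45  51  53  55  52  81 108 108 104  93]
213 [126  91  43  39  55  61  58  55  54  57  94 111 108 100  82]
215 [121  98  91  96 106 108 105 100  99  96 106 105  94  80  70]
217 [107  99  96  98 105 107 110 107 103  99  90  80  71  69  69]
219 [104  98  81  71  74  76  78  76  74  71  70  69  68  68  68]
221 [104 101  82  67  68  68  68  67  68  68  68  69  69  69  68]
223 [104 100  80  68  68  68  68  68  68  67  69  69  68  68  67]
225 [103  97  81  76  74  75  74  73  74  73  73  73  71  72  71]
227 [104 102  97  97  95  95  94  93  92  90  89  87  84  85  83]
229 [109 109 109 108 108 108 107 106 106 105 105 105 104 104 104]
231 [118 109 115 111 108 108 108 107 108 108 108 108 108 107 108]
```

```bash
python3 - <<'E'
from rig import robot
from h import *
s=robot.camera("scene");o=robot.get_obs();T=np.array(o["position"]);q=o["tool_rot"];psi=2*np.arctan2(q[1],q[0])
ty=np.array([np.sin(psi),-np.cos(psi),0]);tx=np.array([np.cos(psi),np.sin(psi),0]);g=s["image"].max(2)
print("z above TCP",list(range(0,160,8)))
for back in(0,-.0375,.0375):
  for off in(-.09,-.07,-.05,-.036,0,.036,.05,.07,.09):
    print(back,off,[int(g[tuple(pr(s,[T+ty*off+tx*back+[0,0,z/1e3]])[0].round().astype(int)[::-1])]) for z in range(0,160,8)])
E
```

```text
z above TCP [0, 8, 16, 24, 32, 40, 48, 56, 64, 72, 80, 88, 96, 104, 112, 120, 128, 136, 144, 152]
0 -0.09 [198, 196, 192, 191, 178, 57, 18, 131, 130, 97, 94, 33, 45, 10, 20, 30, 38, 56, 97, 106]
0 -0.07 [196, 197, 194, 193, 184, 158, 173, 179, 132, 103, 88, 26, 26, 34, 96, 37, 35, 38, 38, 81]
0 -0.05 [198, 196, 192, 188, 191, 183, 159, 148, 90, 67, 18, 61, 63, 42, 99, 29, 16, 15, 11, 16]
0 -0.036 [197, 198, 194, 65, 19, 20, 20, 19, 19, 17, 39, 22, 49, 23, 92, 26, 13, 11, 12, 13]
0 0 [106, 111, 117, 45, 124, 67, 124, 188, 187, 186, 178, 86, 51, 104, 101, 29, 16, 13, 11, 12]
0 0.036 [68, 73, 96, 20, 15, 14, 14, 15, 13, 16, 35, 24, 25, 23, 35, 26, 48, 45, 47, 106]
0 0.05 [67, 77, 111, 45, 97, 115, 114, 99, 100, 85, 34, 27, 28, 21, 22, 24, 57, 40, 40, 65]
0 0.07 [69, 68, 88, 110, 96, 70, 93, 108, 106, 104, 64, 45, 26, 22, 20, 25, 29, 37, 39, 66]
0 0.09 [58, 89, 82, 86, 87, 88, 105, 90, 78, 91, 156, 97, 105, 67, 10, 19, 29, 37, 41, 61]
-0.0375 -0.09 [116, 185, 200, 198, 193, 176, 98, 103, 130, 150, 182, 110, 95, 116, 156, 83, 55, 57, 91, 98]
-0.0375 -0.07 [194, 200, 199, 198, 193, 192, 17
[... 968 characters left out ...]
 12, 14, 13]
0.0375 -0.05 [167, 26, 20, 19, 19, 19, 19, 32, 39, 48, 49, 26, 92, 42, 18, 11, 12, 12, 14, 12]
0.0375 -0.036 [113, 115, 101, 109, 109, 112, 115, 109, 112, 101, 58, 126, 107, 35, 15, 13, 12, 13, 15, 12]
0.0375 0 [115, 56, 115, 108, 120, 78, 88, 110, 96, 80, 55, 106, 100, 38, 24, 45, 11, 11, 10, 11]
0.0375 0.036 [83, 49, 110, 110, 96, 87, 77, 25, 21, 26, 25, 24, 22, 25, 33, 69, 28, 65, 73, 74]
0.0375 0.05 [88, 63, 90, 112, 102, 105, 108, 104, 96, 68, 50, 28, 24, 24, 25, 51, 34, 64, 63, 75]
0.0375 0.07 [70, 90, 61, 47, 39, 71, 83, 87, 86, 27, 20, 13, 18, 25, 37, 37, 37, 60, 73, 75]
0.0375 0.09 [83, 85, 109, 107, 118, 154, 161, 159, 85, 88, 93, 144, 146, 115, 90, 37, 36, 61, 76, 75]
```

So the physical tips sit about 19–20 mm above the reported TCP, and the body's underside is about 88 mm above it. At TCP z = 0.035 the fingers overlap the disc by about 10 mm and the body still clears the rim, so a closed-finger push will work.

play_rows:
  steps: [-1, 0, 0, 0, 0, -1, 0, 0, 0, 0, -1, 0, 0, 0, 0, -1, 0, 0, 0.3, 0, -1, 0, 0, 0.5, 0, -1, 0, 0, 0.35, 0, -1, 0.2, 0, 0, 0, -1, 0.3, 0, 0, 0, -1, 0.3, 0, 0, 0, -1, 0.3, 0, 0, 0]

```text
time: 30.4
position: [0.4017, 0.1817, 0.0357]
tool_rot: [0.958, 0.286, -0.003, -0.0]
ft_force: [-5.7, -1.9, 1.2]
grip_width: 0.005
grip_force: 2.7
```

play_rows:
  steps: [-1, 0.2, 0, 0, 0, -1, 0.2, 0, 0, 0, -1, 0.2, 0, 0, 0, -1, 0.2, 0, 0, 0, -1, 0.2, 0, 0, 0, -1, 0, 0, 0, 0, -1, 0, 0, 0, 0, -1, 0, 0, 0, 0, -1, 0, 0, 0, 0, -1, 0, 0, 0, 0]

```text
time: 31.4
position: [0.4247, 0.1976, 0.0354]
tool_rot: [0.958, 0.286, -0.004, -0.0]
ft_force: [-5.2, -2.8, 0.8]
grip_width: 0.0004
grip_force: 3.2
```

```bash
python3 st.py;python3 red.py
```

```text
T [0.4247 0.1976 0.0354] psi 33.21 ft [-5.17 -2.83  0.78] m [-0.404  1.06   0.009] grip 0.00040680604991287625 3.206213414669037 t 31.4
TCP in hopper -0.1116 0.0004 nose -0.0111 0.0004
disc [234, 208, 12, 12, 76] -0.0993 -0.0055
```

The push works: about 6 N straight along the plunger axis, and the disc has moved in about 26 mm. I'll push to the stop.

play_rows:
  steps: [-1, 0.2, 0, 0, 0, -1, 0.2, 0, 0, 0, -1, 0.2, 0, 0, 0, -1, 0.2, 0, 0, 0, -1, 0.1, 0, 0, 0, -1, 0.1, 0, 0, 0, -1, 0.05, 0, 0, 0, -1, 0, 0, 0, 0, -1, 0, 0, 0, 0, -1, 0, 0, 0, 0]

```text
time: 32.45
position: [0.4433, 0.2105, 0.0353]
tool_rot: [0.958, 0.287, -0.013, 0.001]
ft_force: [-14.4, -15.8, 13.6]
grip_width: 0.0004
grip_force: 10.6
```

```bash
python3 st.py;python3 red.py
```

```text
T [0.4433 0.2105 0.0353] psi 33.37 ft [-14.44 -15.77  13.55] m [-2.805  2.539  0.012] grip 0.00042824335211295053 10.632462948560715 t 32.45
TCP in hopper -0.0889 0.001 nose 0.0116 0.0013
disc [237, 204, 12, 11, 72] -0.077 -0.0048
```

The tool stalled about 9 mm short, with 20 N along the axis and 14 N upward. Either that is the stop, or the gripper body has met the rim. I'll ease off, rise 4 mm and push again.

play_rows:
  steps: [-1, -0.3, 0, 0, 0, -1, -0.2, 0, 0, 0, -1, 0, 0, -0.13, 0, -1, 0, 0, 0, 0, -1, 0.2, 0, 0, 0, -1, 0.15, 0, 0, 0, -1, 0.1, 0, 0, 0, -1, 0, 0, 0, 0, -1, 0, 0, 0, 0, -1, 0, 0, 0, 0]

```text
time: 33.5
position: [0.4436, 0.2108, 0.0385]
tool_rot: [0.958, 0.287, -0.011, 0.001]
ft_force: [-12.8, -11.8, 3.9]
grip_width: 0.0006
grip_force: 8.2
```

```bash
python3 st.py;python3 red.py
```

```text
T [0.4436 0.2108 0.0385] psi 33.32 ft [-12.82 -11.77   3.91] m [-2.044  2.123 -0.035] grip 0.0005567748386081248 8.216699212789536 t 33.5
TCP in hopper -0.0886 0.0012 nose 0.0119 0.0013
disc [237, 204, 12, 11, 87] -0.0754 -0.003
```

The tool stops at the same place at both heights, and the disc has travelled about 57 mm once its partial occlusion is allowed for, so it looks to be on its stop. I'll confirm that the throat is empty.

```bash
cat > thr.py <<'E'
from rig import robot
from h import *
w=robot.camera("wrist");H=np.array([.5183,.2584]);h=np.array([np.cos(.5799),np.sin(.5799)]);k=np.array([-h[1],h[0]])
R=cv2.Rodrigues(w["rvec"])[0];print("cam",(-R.T@w["tvec"].ravel()).round(3))
def wpr(P):
    p=R@np.asarray(P,float)+w["tvec"].ravel();t=np.arctan2(np.hypot(p[0],p[1]),p[2]);a=p[:2]/np.hypot(p[0],p[1])*t
    return w["mtx"][0,0]*a[0]+w["mtx"][0,2],w["mtx"][1,1]*a[1]+w["mtx"][1,2]
g=cv2.cvtColor(w["image"],cv2.COLOR_RGB2GRAY)
for z in(.055,.018):
    X=np.array([[wpr([*(H+h*x/1e3+k*y/1e3),z]) for y in range(36,-37,-3)] for x in range(45,-36,-3)],np.float32)
    m=cv2.remap(g,X[...,0],X[...,1],cv2.INTER_LINEAR);print("z",z)
    for r in m: print("".join("%4d"%v for v in r))
E
python3 thr.py
```

```text
cam [0.511 0.255 0.222]
z 0.055
  86  87  86  87  87  85  87  87  87  86  87  87  86  86  87  87  86  87  86  86  87  88  88  89  89
  86  87  87  86  86  87  86  87  87  86  86  85  86  86  85  86  86  86  86  86  86  86  86  88  87
  88  88  87  89  88  87  88  88  88  88  87  88  88  87  87  88  88  87  88  88  88  88  88  88  89
  86  86  86  86  85  86  85  86  85  85  86  84  85  85  86  85  85  86  85  85  87  86  86  86  87
  87  87  87  86  86  86  86  86  86  86  86  86  85  86  86  86  86  87  86  86  87  87  88  88  88
  88  88  88  88  88  88  88  88  87  87  87  88  87  87  87  88  86  86  86  87  88  87  88  89 141
  92  74  73  72  73  74  73  72  73  73  74  73  73  73  73  73  74  73  73  74  74  75  76 117 144
  95  73  74  73  74  74  73  73  73  73  74  76  77  77  76  74  74  74  75  75  75  76  75 120 144
  93  73  78  78  77  78  77  80 100 106 106 107 106 106 107 105  89  77  79  79  79  80  74 122 144
  94  73  77  79  78  78  86 105 105 106 106 106 106 105 106 106 106 100  79  79  80  81  83 122 143
  95  74  79  79  80  85 104 105 105 105 105 106 105 105 1
[... 3693 characters left out ...]
85  91 102 102 100  85  86  89  86  94  83  89 111 125 114 155 142 132 157 155 156 144 142 116
  86  87  87 100 103 101  84  84  86  83 101  82  86 126 122  96 129 136 112 133 160 148 145 144 117
  87  88  88  88 103 103  94  82  83  88 103  94  83 108 108 119 135 134 119  93 137 146 146 145 116
  87  88  88  89  90 103 103 103 103 103 103 103 103 101 103 108 125 127 115  91 126 147 146 146 118
  88  88  89  88  89  92 102 104 103 105 105 104 105 105 105 105 112 117  97  98 139 139 139 138 119
  99 110 112 116 117 116 117 117 117 119 120 120 120 121 120 121 120 120 122 125 125 126 125 126 125
 147 147 146 147 146 147 147 148 147 148 147 148 148 148 149 148 149 148 149 148 149 149 149 149 149
```

The camera looks straight down through the open throat. The crucible floor is visible with ingots on it and no shutter plate in the way, so the charge has dropped. I'll back out and let the plunger spring back.

```bash
python3 - <<'E'
from rig import robot
from h import *
w=robot.camera("wrist");np.savez("wc.npz",**w);H=np.array([.5183,.2584]);h=np.array([np.cos(.5799),np.sin(.5799)]);k=np.array([-h[1],h[0]])
R=cv2.Rodrigues(w["rvec"])[0]
def wpr(P):
    p=R@np.asarray(P,float)+w["tvec"].ravel();t=np.arctan2(np.hypot(p[0],p[1]),p[2]);a=p[:2]/np.hypot(p[0],p[1])*t
    return w["mtx"][0,0]*a[0]+w["mtx"][0,2],w["mtx"][1,1]*a[1]+w["mtx"][1,2]
X=np.array([[wpr([*(H+h*x/4e3+k*y/4e3),.023]) for y in range(144,-145,-1)] for x in range(130,-120,-1)],np.float32)
b=cv2.remap(cv2.cvtColor(w["image"],cv2.COLOR_RGB2GRAY),X[...,0],X[...,1],cv2.INTER_CUBIC)
for p2 in(12,15,18):
    c=cv2.HoughCircles(b,cv2.HOUGH_GRADIENT,1,40,param1=60,param2=p2,minRadius=22,maxRadius=34);print(p2,[] if c is None else [((130-y)/4,(144-x)/4,r/4) for x,y,r in c[0].round(0)])
for r in b[60:235:6,60:280:6]: print("".join("%4d"%v for v in r))
E
```

```text
12 [(np.float32(-2.5), np.float32(-21.5), np.float32(6.5)), (np.float32(-15.5), np.float32(-1.0), np.float32(7.0))]
15 [(np.float32(-2.5), np.float32(-21.5), np.float32(6.5))]
18 [(np.float32(-1.5), np.float32(-21.5), np.float32(7.5))]
 105 105 104 105 105 105 104 106 105 105 106 105 104 105 105 105 105 105 106 105 105 105 105 105 105 105 105 105 105 104  96  82  80  81  81  81  88
 105 105 104 104 106 105 105 105 105 106 106 105 105 106 105 105 106 105 105 105 106 105 106 105 105 105 106 105 105 105 104  92  81  81  82  81  91
 104 105 104 104 105 105 104 105 105 105 105 105 105 105 105 105 105 105 105 105 106 104 105 105 105 105 105 106 106 105 105 101  84  83  82  82  90
 104 104 105 104 105 105 105 105 105 105 104 105 105 105 105 105 105 105 105 105 105 104 106 105 105 105 106 106 105 106 105 104  91  82  83  83 104
 103 104 104 104 104 104 104 105 104 104 104 104 105 105 105 104 105 105 104 105 105 105 106 105 106 105 104 106 105 105 104 105 100  84  83  82 105
 103 104 104 105 103 104 104 104 105 105 105 105 104 104 105 106 106 105 105 105 105 105 105 106 105 105 104 105 105 10
[... 2905 characters left out ...]
 104  88  84  86  84 105 121 116 103 122 134 142 141 135 125 115 100  97 147 156 146 146 146 146 145 144
 102 102 102  94  83  81  81  86  97 103 104 103 101  86  82  83 108 110  96 101 119 128 131 133 130 123 116 106  89  99 127 146 146 145 146 146 145
 102 102 103 103 102 102 100 102 103 103 103 104 103 104  99  92  95  98 102 101 113 122 128 129 128 121 114 103  86  93 141 148 147 147 146 146 145
  97 102 103 103 102 103 103 103 104 103 103 103 103 102 103 104 103 103 104 101 105 116 123 124 123 119 110  95  90 111 145 147 147 146 146 146 145
  90  98 103 102 103 102 103 103 104 104 104 104 104 104 104 103 105 103 104 104 100 108 117 121 119 108  95  91  96 139 145 145 145 145 145 145 145
```

play_rows:
  steps: [-1, -0.3, 0, 0, 0, -1, -0.3, 0, 0, 0, -1, -0.4, 0, 0, 0, -1, -0.4, 0, 0, 0, -1, -0.5, 0, 0, 0, -1, -0.5, 0, 0, 0, -1, -0.5, 0, 0, 0, -1, -0.4, 0, 0, 0, -1, 0, 0, -0.5, 0, -1, 0, 0, -0.5, 0]

```text
time: 34.65
position: [0.3718, 0.1603, 0.07]
tool_rot: [0.958, 0.285, 0.001, 0.0]
ft_force: [-0.7, 0.3, -0.3]
grip_width: 0.0004
grip_force: 0.0
```

```bash
python3 st.py;python3 red.py
```

```text
T [0.3718 0.1603 0.07  ] psi 33.14 ft [-0.67  0.34 -0.26] m [ 0.005 -0.029  0.027] grip 0.0004015445210252402 0.0 t 34.65
TCP in hopper -0.1763 -0.0018 nose -0.0758 -0.0019
disc [229, 213, 13, 15, 149] -0.1254 0.0002
```

The plunger is back out (disc at -0.1254, as before), and four ingot shapes show in the crucible. I'll raise up and check that the throat is empty and the rest of the scene is undisturbed.

play_rows:
  steps: [-1, 0, 0, -0.8, 0, -1, 0, 0, -1, 0, -1, 0, 0, -1, 0, -1, 0, 0, -1, 0, -1, 0, 0, -1, 0, -1, 0, 0, 0, 0, -1, 0, 0, 0, 0, -1, 0, 0, 0, 0, -1, 0, 0, 0, 0, -1, 0, 0, 0, 0]

```text
time: 35.7
position: [0.3705, 0.1603, 0.2126]
tool_rot: [0.958, 0.285, -0.001, -0.0]
ft_force: [0.3, 0.8, 0.2]
grip_width: 0.0003
grip_force: 0.0
```

```bash
python3 thr.py | head -30; python3 red.py; python3 - <<'E'
from rig import robot
from h import *
c0=load("top0.npz");c=robot.camera("top");s=robot.camera("scene");s0=load("scene0.npz")
for name,C,C0,box in(("top",c,c0,(375,149,448,240)),("scene",s,s0,(374,216,482,305))):
    a,b,e,d=box;hsv=cv2.cvtColor(C["image"],cv2.COLOR_RGB2HSV)
    m=np.zeros(hsv.shape[:2],np.uint8);m[b:d,a:e]=(hsv[b:d,a:e,1]<90)
    n,l,st,ce=cv2.connectedComponentsWithStats(m)
    print(name,"grey in pan",[(int(st[i,4]),bp(C,*ce[i],.012)[:2].round(3).tolist()) for i in range(1,n) if 6<st[i,4]<100])
    df=(np.abs(C["image"].astype(int)-C0["image"]).max(2)>45).astype(np.uint8)
    n,l,st,ce=cv2.connectedComponentsWithStats(df);print(name,"changed",[st[i].tolist() for i in range(1,n) if st[i,4]>8])
# bystanders: change fraction in small windows
for nm,P in(("dish",[.395,-.047,.012]),("bottle",[.582,.116,.05]),("cast",[.67,.025,.015])):
    for n,C,C0 in(("top",c,c0),("scene",s,s0)):
        u,v=pr(C,[P])[0].astype(int);r=9
        print(nm,n,(u,v),np.abs(C["image"].astype(int)-C0["image"])[v-r:v+r,u-r:u+r].max(2).mean().round(1))
E
```

```text
cam [0.435 0.202 0.397]
z 0.055
   0   0   0   0   0   0   0   0   0   0   0   0   0   0   0   0   0   0   0   0   0   0   0   0   0
   0   0   0   0   0   0   0   0   0   0   0   0   0   0   0   0   0   0   0   0   0   0   0   0   0
   0   0   0   0   0   0   0   0   0   0   0   0   0   0   0   0   0   0   0   0   0   0   0   0   0
   0   0   0   0   0   0   0   0   0   0   0   0   0   0   0   0   0   0   0   0   0   0   0   0   0
   0   0   0   0   0   0   0   0   0   0   0   0   0   0   0   0   0   0   0   0   0   0   0   0   0
   0   0   0   0   0   0   0   0   0   0   0   0   0   0   0   0   0   0   0   0   0   0   0   0   0
   0   0   0   0   0   0   0   0   0   0   0   0   0   0   0   0   0   0   0   0   0   0   0   0   0
   0   0   0   0   0   0   0   0   0   0   0   0   0   0   0   0   0   0   0   0   0   0   0   0   0
 110  99 100 105  95  89  80  72  70  63  59  59  56  56  56  56  59  63  66  73  80  86 109 159 165
 110 101  99 103 103 104 104 104 104 104 104 104 104 104 104 104 104 104 104 104 105 104 121 165 165
 111 100 100 105 104 105 105 104 105 105 106 105 105 106 1
[... 2574 characters left out ...]
, 105, 161, 126, 10780], [135, 151, 26, 8, 40], [119, 159, 16, 5, 41], [271, 186, 28, 45, 387], [315, 203, 55, 96, 1703], [71, 233, 72, 67, 1486], [300, 233, 19, 37, 421], [430, 242, 7, 7, 43], [418, 249, 7, 7, 40], [464, 248, 5, 7, 28], [456, 250, 6, 7, 33], [445, 252, 6, 6, 24], [443, 256, 12, 13, 79], [421, 258, 8, 7, 46], [562, 273, 78, 127, 7807], [320, 304, 65, 39, 931], [234, 391, 17, 9, 88], [13, 397, 7, 3, 15]]
dish top (np.int64(356), np.int64(263)) 11.2
dish scene (np.int64(312), np.int64(280)) 4.8
bottle top (np.int64(293), np.int64(189)) 11.8
bottle scene (np.int64(314), np.int64(202)) 24.4
cast top (np.int64(328), np.int64(160)) 8.2
cast scene (np.int64(370), np.int64(214)) 5.8
```

The throat is clear, the plunger is out and the scoop is upright. Two ingots remain in the pan, and the cast, bottle and dish haven't moved. I'll hand it in.

```bash
python3 -c "
from rig import robot
print(robot.hand_in())"
```

```text
the job is handed in; nothing more can be done
None
```

I handed the job in at about 36 s: four ingots went from the scoop through the hopper into the crucible, two are still in the pan, the plunger sprang back out, the scoop is standing upright, and the cast, bottle and dish didn't move; `hand_in` returned no verdict, and the ingot count and the plunger reaching its stop rest on camera measurements.

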